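Build a staggered stack of silverware trays on the shop scale

TASK

Stack the blue tray on the white tray that stands on the scale, then the red tray on the blue one, turning each end for end to the tray below it so that it is stepped clear of that tray's tumbler and its foot drops fully into the open compartment, its floor resting level on the rim below. Lower the trays into place rather than dropping them, leave the white tray where it is, and do not disturb the other wares.

Things in the scene. Friction and masses are not known exactly. Their poses are not given: they have to be found in the camera images.
- base_tray: White tray on the scale, 0.6 kg, loose; all 3 trays are alike. Origin: centre of the 180 x 56 outline, at the foot's underside; x along the length to the tumbler end, z up. A tray seated on another is turned end for end (tumbler along the lower one's -x), its origin at x -46, y 0, z 38 mm in the lower tray's frame, its floor on the lower rim. Unturned it cannot seat.
- blue_tray: Blue tray on the table, about 0.3 kg, any heading, origin and axes as the white one. Outer 180 (x) x 56 (y), rim at z 43 mm, walls 4; grip the straight long sides (z 5 to 43) across y at x = 0, near its balance. Divider at x 44 to 48, rim-high, between the tumbler's pocket and the long compartment, x -86 to 44, y -24 to 24, where 3 small bowls are fixed below z 27.
- red_tray: Red tray on the table, about 0.3 kg, any heading, origin and axes as the white one. Under each tray's floor (z 5 to 9 mm) is a foot, x -84 to 34, y -21 to 21, 5 mm tall (z 0 to 5), that drops into the long compartment of the tray below with 6 mm play either way along and 3 mm across.
- scale: Fixed weighing scale, 220 (x) x 120 (y) x 30 mm steel platform, origin under its centre on the table. A console 140 x 45 x 40 mm stands beside its -y side, y -115 to -70. The white tray stands on the platform about centred, lengthwise along x.
- base_tray_cup (a point): Centre of the top (gilt mouth) of the silver tumbler fixed in the white tray's end pocket, at x 68, y 0, z 67 mm of the tray; it is 34 mm across and stands 24 mm above the rim.
- blue_tray_cup (a point): Centre of the top (gilt mouth) of the silver tumbler fixed in the blue tray's end pocket, at x 68, y 0, z 67 mm of the tray; it is 34 mm across and stands 24 mm above the rim.
- red_tray_cup (a point): Centre of the top (gilt mouth) of the silver tumbler fixed in the red tray's end pocket, at x 68, y 0, z 67 mm of the tray; it is 34 mm across and stands 24 mm above the rim.
- bowl: Bystander, loose, leave alone: shallow silver bowl, 84 mm across, 38 mm tall. Origin: centre of its underside.
- kalash: Bystander, loose, leave alone: big-bellied silver water pot, 108 mm across, 119 mm tall. Origin: centre of its underside.
- tumbler: Bystander, loose, leave alone: empty silver tumbler, 60 mm across, 75 mm tall. Origin: centre of its underside.
- lota: Bystander, loose, leave alone: small brass pot, 67 mm across, 74 mm tall. Origin: centre of its underside.
- polish: Bystander, loose, leave alone: white jar of polish with a red cap, 56 mm across, 85 mm tall. Origin: centre of its underside.
- brush: Bystander, loose, leave alone: hand brush lying flat, handle towards its -x. Origin: centre of its underside.
- plates: Bystander, loose, leave alone: bound pile of silver plates, 120 mm across, 23 mm tall. Origin: centre of its underside.

How it is judged:
On the way, in this order (a step that is already met when the one before it is completed fails the run):
1. the blue tray is seated on the white tray and let go (x of blue_tray in the frame of base_tray between -0.056 and -0.036 m and y of blue_tray in the frame of base_tray between -0.006 and 0.006 m and z of blue_tray in the frame of base_tray between 0.0355 and 0.0405 m and x of blue_tray_cup in the frame of base_tray below -0.09 m and angle between blue_tray's own z axis and vertical below 0.06 rad and linear speed of blue_tray below 0.02 m/s and angular speed of blue_tray below 0.15 rad/s and contact force between the fingers and blue_tray below 0.1 N), for 0.2 s.
2. the red tray is seated on the blue tray and let go (x of red_tray in the frame of blue_tray between -0.056 and -0.036 m and y of red_tray in the frame of blue_tray between -0.006 and 0.006 m and z of red_tray in the frame of blue_tray between 0.0355 and 0.0405 m and x of red_tray_cup in the frame of blue_tray below -0.09 m and angle between red_tray's own z axis and vertical below 0.06 rad and linear speed of red_tray below 0.02 m/s and angular speed of red_tray below 0.15 rad/s and contact force between the fingers and red_tray below 0.1 N), for 0.2 s.
At the end, for the whole second after the job is handed in: White tray within 30 mm of its start; blue seated on it and red on blue, each turned end for end, its origin 46 mm (+-10) towards the -x end of the tray below, within 6 mm sideways, 38 mm (+-2.5) above it, level within 0.06 rad; all let go and at rest (x of blue_tray in the frame of base_tray between -0.056 and -0.036 m and y of blue_tray in the frame of base_tray between -0.006 and 0.006 m and z of blue_tray in the frame of base_tray between 0.0355 and 0.0405 m and x of blue_tray_cup in the frame of base_tray below -0.09 m and angle between each of blue_tray, red_tray, base_tray's own z axis and vertical below 0.06 rad and x of red_tray in the frame of blue_tray between -0.056 and -0.036 m and y of red_tray in the frame of blue_tray between -0.006 and 0.006 m and z of red_tray in the frame of blue_tray between 0.0355 and 0.0405 m and x of red_tray_cup in the frame of blue_tray below -0.09 m and linear speed of each of base_tray, blue_tray, red_tray below 0.02 m/s and angular speed of each of base_tray, blue_tray, red_tray below 0.15 rad/s and distance of base_tray from where it was at the start of the episode below 0.03 m); the robot touches nothing.
It fails at once if the blue tray dropped: falling free of the fingers at over 0.5 m/s (linear speed of blue_tray above 0.5 m/s and contact force between the fingers and blue_tray below 0.1 N).
It fails at once if the red tray dropped: falling free of the fingers at over 0.5 m/s (linear speed of red_tray above 0.5 m/s and contact force between the fingers and red_tray below 0.1 N).
It fails at once if the white tray shifted by more than 30 mm (distance of base_tray from where it was at the start of the episode above 0.03 m).
It fails at once if a bystander moved by more than 30 mm (distance of any of bowl, kalash, tumbler, lota, polish, brush, plates from where it was at the start of the episode above 0.03 m).
It also fails if it takes over 67 s, if anything falls off the work surface, if the arm or the gripper's body presses on something with over 40 N, if the wrist force passes 120 N, or if a joint passes its speed limit or range.

ROBOT

A 6-joint arm with a two-finger parallel gripper is mounted at the origin on the work surface. World frame = base frame: x ahead of the robot, y to its left, z up, the work surface at z = 0. Lengths are in m, angles in rad, forces in N, time in s.
With the tool pointing down it reaches from about 0.375 to 0.9 m from the base axis. Payload 3.1 kg.
Tool frame: the origin (TCP) lies midway between the tips of the shut fingers; the grasp point (between the pads) lies 19 mm behind it; z points along the fingers, y is the direction in which the jaws open and shut (so a half turn about z gives the same grasp; the last joint's range is limited). The gripper opens to 85 mm and grips with 20 to 120 N. Pads are 22 mm wide; open, the fingers measure 114 mm over their backs; the gripper's body (76 mm by 85 mm) begins 54 mm behind the grasp point. The pads swing forward as they close: fully open they stand 13 mm farther back than shut.
Start: joints at [1.048, 0.527, 1.433, -0, 1.181, -0.178], TCP at [0.211, 0.588, 0.231] pointing down, gripper open.
Joint ranges: [-3.08, 3.08], [-0.75, 2.2], [0.22, 2.44], [-1.43, 4.57], [0, 2.65], [-2.85, 2.85]. Speed limits (rad/s): [2.79, 2.79, 3.14, 3.14, 3.14, 3.14].

INTERFACE

Orientations are given as a unit quaternion [x, y, z, w].
In Python, from station import manip gives the robot as it stands.
- The arm moves only by the tool servo_tool, never from a script. Its argument "increments" is a list of rows, each an object with "hand": the closure, from 0 (fully open) to 1 (shut); "travel": the shift along the tool's x, y, z in mm, a list of three; "yaw": the turn about the tool's z in degrees. A call has 1 to 20 rows; each row shifts and turns the commanded pose from where the row before left it, along the tool's axes as they then stand; what a row does not reach is not made up. A row lasts 1/10 s, in which the tool goes at most 50 mm and 8.59 degrees, less where a joint would pass 70% of its speed; a pose out of reach is approached as far as the arm can. A call with a gripper value outside its range is refused whole. The fingers move at their own pace and stop on an object; "newtons" is the grip in N (left out, the last holds). Time passes only in rows, so rows that do not move let the fingers close. It gives the time, the measured TCP pose, the force and the opening at its end, in the units of the state.
- manip.sense(): the state, without advancing time (a new reading comes with each control period).
- manip.snapshot(name): name is "scene" or "top" or "wrist"; returns a dict with "pixels" (384x512x3 uint8, blue, green, red), "fx", "fy", "cx", "cy" (pixels), "R" (3x3) and "t" (3): a world point X has camera coordinates R X + t. Camera axes: x right, y down, z forward; pixel columns grow to the right and rows downward; lengths in m; the calibration is good to about 2 mm. A picture is of the moment at which its call begins. There is no depth.
- manip.sign_off(): hands the job in, once; it reports no verdict.
The state is a dict: "t": time; "q": joint angles; "qd": joint speeds; "tau": joint torques, N m; "tcp_pos": TCP position; "tool_rot": TCP orientation; "force": force on the tool from outside, world axes, zero at the start; "ft_torque": the same for the moment, N m; "finger_gap": opening from 0.0 (shut) to 1.0 (fully open).
Only numpy, scipy, OpenCV 4.12 (cv2) and the standard library are available. Lean on these libraries where they do the work, as an engineer would, in place of code of your own. Each camera call takes 0.05 s, during which the arm holds its last target.

## Working session

There is one attempt and no reset: what is moved stays moved. The work goes in short steps, Python scripts to look and compute and a tool call to move; the robot and the scene stay as the last step left them, time stands still between calls to the robot, and variables do not carry over. Pictures are saved under pics/ and viewed, and the job is handed in when it is done.

Besides the shell and the picture viewer there is one more tool, called after "Request:" as name(argument=value, ...), one argument or row to a line, values as JSON. servo_tool: Moves the arm, as the interface text tells. Its arguments: {"type":"object","properties":{"increments":{"type":"array","items":{"type":"object","properties":{"hand":{"type":"number"},"travel":{"type":"array","items":{"type":"number"}},"yaw":{"type":"number"}}}},"newtons":{"type":"number"}},"required":["increments"]}

```bash
mkdir -p pics
cat > h.py <<'E'
import numpy as np, cv2
from station import manip
def snap(n,f):
    s=manip.snapshot(n); im=np.array(s["pixels"],np.uint8); cv2.imwrite(f"pics/{f}.png",im); 
    np.savez(f"pics/{f}.npz",im=im,R=s["R"],t=s["t"],k=[s["fx"],s["fy"],s["cx"],s["cy"]]); return load(f)
def load(f):
    return dict(np.load(f"pics/{f}.npz"))
def cast(s,u,v,z):
    fx,fy,cx,cy=s["k"]; R=s["R"];t=s["t"]
    d=R.T@np.array([(u-cx)/fx,(v-cy)/fy,1]); c=-R.T@t
    return c+d*(z-c[2])/d[2]
def proj(s,X):
    fx,fy,cx,cy=s["k"]; p=s["R"]@np.array(X)+s["t"]; return np.array([fx*p[0]/p[2]+cx,fy*p[1]/p[2]+cy])
E
python3 - <<'E'
from h import *
for n in ["scene","top","wrist"]:
    s=snap(n,n+"0"); print(n,s["k"],-s["R"].T@s["t"])
im=[load(n+"0")["im"] for n in("scene","top")]
print(manip.sense())
E
```

```text
scene [346.79065818 346.79065818 261.63105903 194.03801349] [0.92905851 0.55631528 1.0343212 ]
top [445.29583419 445.29583419 259.19443129 193.21967175] [0.45281517 0.05629725 1.41782981]
wrist [283.1845476  283.1845476  252.48034006 194.99031722] [0.14363265 0.61195916 0.37296915]
{'t': 0.15, 'q': array([ 1.04847514e+00,  5.28256665e-01,  1.43359517e+00,  1.01033513e-05,
        1.18140908e+00, -1.78498575e-01]), 'qd': array([ 2.49101976e-05, -2.70448334e-03, -3.85585178e-03, -1.34652116e-03,
        1.60790676e-03,  1.59059788e-03]), 'tau': array([ 6.16774269e-04, -4.42738795e+01, -1.78275007e+01, -1.99261153e-04,
        5.57785141e-03,  1.04726041e-05]), 'tcp_pos': array([0.21037397, 0.58795395, 0.23056002]), 'tool_rot': array([ 1.71067628e-01,  9.85258936e-01, -7.81840133e-04, -2.90731330e-04]), 'force': array([-0.80546555, -0.03640936,  0.04286047]), 'ft_torque': array([-0.02997927, -0.0433545 ,  0.01465277]), 'finger_gap': 0.9995608595764794}
```

View pics/scene0.png

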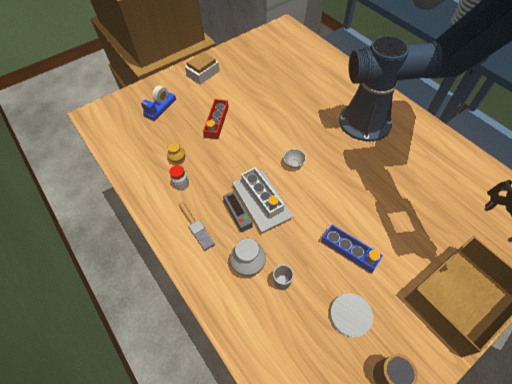

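View pics/top0.png

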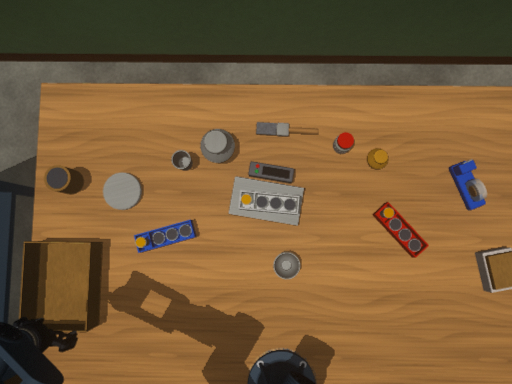

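View pics/wrist0.png

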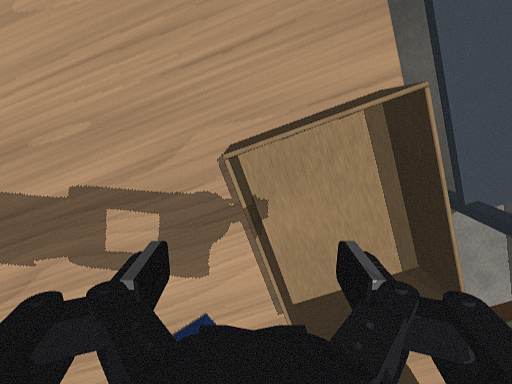

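The top view shows the blue tray at about (166,236) with its tumbler to the left, and the red tray at (400,230) with its tumbler up and to the left. The white tray is on the scale at (268,202), tumbler left. Now I'll measure all three.

```bash
cat > m.py <<'E'
from h import *
def comps(mask,minA=20):
    n,l,st,c=cv2.connectedComponentsWithStats(mask.astype(np.uint8))
    return [(i,st[i],c[i],l==i) for i in range(1,n) if st[i][4]>=minA]
def masks(im):
    b,g,r=[im[...,i].astype(int) for i in range(3)]
    return dict(blue=(b>r+40)&(b>g+30), red=(r>g+60)&(r>b+60)&(g<60), gilt=(r>170)&(g>110)&(b<80)&(r-b>120))
def rect(s,m,z):
    ys,xs=np.nonzero(m)
    P=np.array([cast(s,x,y,z)[:2] for x,y in zip(xs,ys)]).astype(np.float32)
    (cx,cy),(w,h),a=cv2.minAreaRect(P*1000)
    if w<h: w,h=h,w; a+=90
    return cx,cy,w,h,a
E
python3 - <<'E'
from m import *
for n in ("top0","scene0"):
    s=load(n); M=masks(s["im"])
    for k in M:
        for i,st,c,m in comps(M[k],15):
            z=.043 if k!="gilt" else .067
            print(n,k,st,c.round(1),np.round(rect(s,m,z),1), cast(s,*c,.067).round(4),cast(s,*c,.097).round(4))
s=load("top0"); cv2.imwrite("pics/topc.png",cv2.resize(s["im"][120:280,120:440],None,fx=2.5,fy=2.5,interpolation=cv2.INTER_NEAREST))
E
```

```text
top0 blue [451 160  34  50 557] [466.8 182.7] [ 621.4 -580.7  145.1   73.5   23. ] [ 0.6211 -0.5578  0.067 ] [ 0.6174 -0.5442  0.097 ]
top0 blue [134 220  61  33 484] [165.6 235.3] [450.  364.2 180.   55.8 106.3] [0.4512 0.3545 0.067 ] [0.4513 0.3478 0.097 ]
top0 red [337 132  17  17 205] [345.2 140.1] [ 754.9 -193.7   49.5   48.7  135.5] [ 0.7493 -0.1899  0.067 ] [ 0.7427 -0.1844  0.097 ]
top0 red [375 202  53  55 421] [398.3 227.9] [ 478.2 -362.8  181.    57.6   42.3] [ 0.4817 -0.3478  0.067 ] [ 0.481  -0.3388  0.097 ]
top0 red [411 232   7   7  21] [413.  235.7] [ 461.2 -402.3   18.3   18.3    0.7] [ 0.4589 -0.3917  0.067 ] [ 0.4587 -0.3817  0.097 ]
top0 gilt [375 151   9  11  50] [378.4 157.2] [ 7.008e+02 -2.927e+02  3.100e+01  2.430e+01  6.000e-01] [ 0.697  -0.2909  0.067 ] [ 0.6916 -0.2832  0.097 ]
top0 gilt [242 195   9   9  68] [245.8 198.9] [564.2 112.7  24.4  24.4   0.6] [0.5644 0.1132 0.067 ] [0.5619 0.1119 0.097 ]
top0 gilt [384 208   9  10  70] [388.2 212.3] [ 527.9 -317.7   27.4   24.1  179.1] [ 0.5285 -0.3182  0.067 ] [ 0.5268 -0.3099  0.097 ]
top0 gilt [136 238   9   
[... 596 characters left out ...]
28  0.067 ] [ 0.7506 -0.1695  0.097 ]
scene0 gilt [206 120   8   6  33] [209.8 122.5] [ 528.4 -318.6   30.8   23.9   67.9] [ 0.5294 -0.3173  0.067 ] [ 0.5418 -0.2902  0.097 ]
scene0 gilt [168 143  12   9  87] [173.2 146.9] [ 699.2 -296.1   40.8   37.6  142.3] [ 0.6995 -0.2967  0.067 ] [ 0.7066 -0.2702  0.097 ]
scene0 gilt [169 148  16  12  95] [177.2 155. ] [ 706.3 -255.4   55.7   36.9    2.2] [ 0.7067 -0.2551  0.067 ] [ 0.7136 -0.23    0.097 ]
scene0 gilt [269 196   9   8  54] [272.9 199.6] [552.   99.4  28.   25.   92.3] [0.5514 0.0999 0.067 ] [0.5631 0.114  0.097 ]
scene0 gilt [370 251  10   8  65] [374.1 254.5] [430.8 432.9  27.   22.1 142.6] [0.4315 0.4325 0.067 ] [0.4469 0.4364 0.097 ]
```

View pics/topc.png

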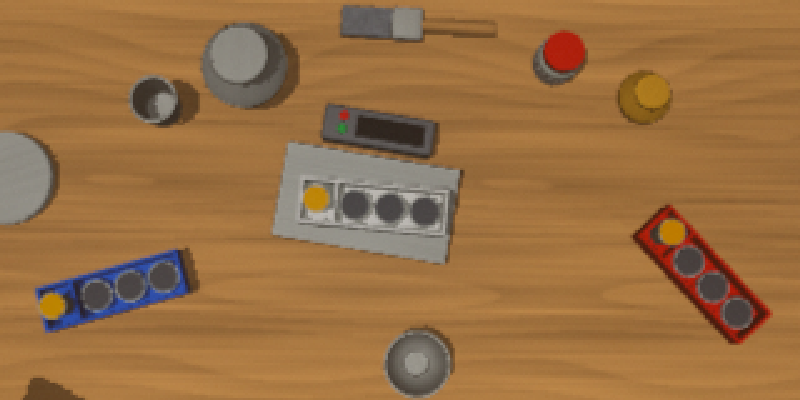

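Candidate poses, with each tray's cup distance agreeing with the 68 mm given:

| Tray | Position | Heading |
|---|---|---|
| Blue | (0.450, 0.364) | about 106° |
| Red | (0.478, -0.363) | about 42° |
| White | cup near (0.5625, 0.1125) | about 83° |

I'll move over the blue tray to refine this with the wrist camera. The tool heading will be 286°, so that joint 6 has range left for the turn to the white tray.

Request:
servo_tool(
  increments=[
    {"travel":[-32.5,-9.1,0],"hand":0},
    {"travel":[-32.5,-9.1,0],"hand":0},
    {"travel":[-32.5,-9.1,0],"hand":0},
    {"travel":[-32.5,-9.1,0],"hand":0},
    {"travel":[-32.5,-9.1,0],"hand":0},
    {"travel":[-32.5,-9.1,0],"hand":0},
    {"travel":[-32.5,-9.1,0],"hand":0},
    {"travel":[-32.5,-9.1,0],"hand":0},
  ],
  newtons=40,
)

```text
schema error: expected keys hand, travel, yaw
```

Request:
servo_tool(
  increments=[
    {"yaw":-8.38,"travel":[0,0,0],"hand":0},
    {"yaw":-8.38,"travel":[0,0,0],"hand":0},
    {"yaw":-8.38,"travel":[0,0,0],"hand":0},
    {"yaw":-8.38,"travel":[0,0,0],"hand":0},
    {"yaw":-8.38,"travel":[0,0,0],"hand":0},
    {"yaw":-8.38,"travel":[0,0,0],"hand":0},
    {"yaw":-8.38,"travel":[0,0,0],"hand":0},
    {"yaw":-8.38,"travel":[0,0,0],"hand":0},
    {"yaw":-8.38,"travel":[0,0,0],"hand":0},
    {"yaw":-8.38,"travel":[0,0,0],"hand":0},
    {"yaw":-8.38,"travel":[0,0,0],"hand":0},
    {"yaw":-8.38,"travel":[0,0,0],"hand":0},
    {"yaw":-8.38,"travel":[0,0,0],"hand":0},
    {"yaw":-8.38,"travel":[0,0,0],"hand":0},
    {"yaw":-8.38,"travel":[0,0,0],"hand":0},
    {"yaw":0,"travel":[0,0,0],"hand":0},
    {"yaw":0,"travel":[0,0,0],"hand":0},
  ],
)

```text
t: 1.85
tcp_pos: [0.2105, 0.5882, 0.231]
tool_rot: [0.798, -0.603, 0.0, 0.0]
force: [-0.4, 0.0, -0.0]
finger_gap: 1.002
```

```bash
cat > w.py <<'E'
from m import *
from scipy.spatial.transform import Rotation as Ro
def pose():
    s=manip.sense(); R=Ro.from_quat(s["tool_rot"]).as_matrix()
    print("t",round(s["t"],2),"tcp",s["tcp_pos"].round(4),"H",np.degrees(np.arctan2(R[1,0],R[0,0])).round(2),"z",R[:,2].round(4),"q6",np.degrees(s["q"][5]).round(1),"F",s["force"].round(2),"gap",round(s["finger_gap"],3))
    return s["tcp_pos"],R
E
python3 - <<'E'
from w import *
pose()
s=snap("wrist","w1");print(-s["R"].T@s["t"]); M=masks(s["im"])
for k in ("blue","gilt"):
    for i,st,c,m in comps(M[k],60):
        print(k,st,c.round(1),np.round(rect(s,m,.043 if k=="blue" else .067),1),cast(s,*c,.067).round(4))
E
```

```text
t 1.85 tcp [0.2105 0.5882 0.231 ] H -74.17 z [-3.e-04 -6.e-04 -1.e+00] q6 -135.8 F [-0.41  0.05 -0.03] gap 1.002
[0.22867385 0.52132118 0.37358611]
blue [ 74   0  54   4 190] [101.2   1.5] [407.  457.2  53.5   2.7  15.8] [0.3936 0.4618 0.067 ]
```

View pics/w1.png

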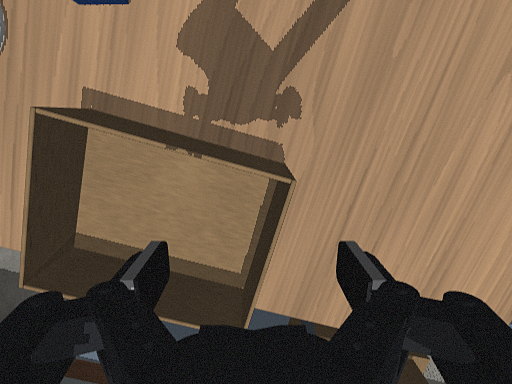

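The first call was refused for a missing key, so only the turn ran. Now the translation, in the tool's new axes.

Request:
servo_tool(
  increments=[
    {"travel":[26.3,-21.1,0],"yaw":0,"hand":0},
    {"travel":[26.3,-21.1,0],"yaw":0,"hand":0},
    {"travel":[26.3,-21.1,0],"yaw":0,"hand":0},
    {"travel":[26.3,-21.1,0],"yaw":0,"hand":0},
    {"travel":[26.3,-21.1,0],"yaw":0,"hand":0},
    {"travel":[26.3,-21.1,0],"yaw":0,"hand":0},
    {"travel":[26.3,-21.1,0],"yaw":0,"hand":0},
    {"travel":[26.3,-21.1,0],"yaw":0,"hand":0},
    {"travel":[0,0,0],"yaw":0,"hand":0},
    {"travel":[0,0,0],"yaw":0,"hand":0},
  ],
  newtons=40,
)

```text
t: 2.9
tcp_pos: [0.4313, 0.4322, 0.2312]
tool_rot: [0.798, -0.603, -0.0, 0.0]
force: [0.6, -0.2, 0.3]
finger_gap: 1.0
```

Run:
```python
from w import *
pose()
s=snap("wrist","w2");print(-s["R"].T@s["t"]); M=masks(s["im"])
for k in ("blue","gilt"):
    for i,st,c,m in comps(M[k],60):
        print(k,st,c.round(1),np.round(rect(s,m,.043 if k=="blue" else .067),1),cast(s,*c,.067).round(4))
```

```text
t 2.9 tcp [0.4313 0.4322 0.2312] H -74.19 z [-7.e-04  2.e-04 -1.e+00] q6 -161.3 F [ 0.63 -0.21  0.35] gap 1.0
[0.44948326 0.36516572 0.3736452 ]
blue [ 226   24   53  168 3644] [252.8 106.6] [449.1 365.  179.3  55.7 106.3] [0.451  0.3578 0.067 ]
```

View pics/w2.png

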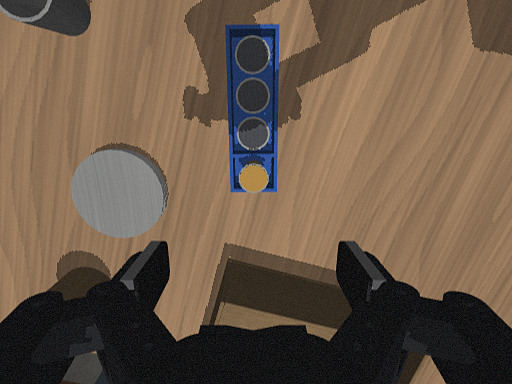

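The wrist view shows the blue tray at (253,107), tumbler at (253,177). It measures 179x56 mm with its centre at (0.449, 0.365), which agrees with the top view. I'll move above it and go down.

Request:
servo_tool(
  increments=[
    {"travel":[23.3,0.3,0],"yaw":-0.4,"hand":0},
    {"travel":[23.3,0.3,0],"yaw":0,"hand":0},
    {"travel":[23.3,0.3,20],"yaw":0,"hand":0},
    {"travel":[0,0,40],"yaw":0,"hand":0},
    {"travel":[0,0,40],"yaw":0,"hand":0},
    {"travel":[0,0,40],"yaw":0,"hand":0},
    {"travel":[0,0,30],"yaw":0,"hand":0},
    {"travel":[0,0,20],"yaw":0,"hand":0},
    {"travel":[0,0,15],"yaw":0,"hand":0},
    {"travel":[0,0,10],"yaw":0,"hand":0},
    {"travel":[0,0,10],"yaw":0,"hand":0},
    {"travel":[0,0,0],"yaw":0,"hand":0},
    {"travel":[0,0,0],"yaw":0,"hand":0},
  ],
  newtons=40,
)

```text
t: 4.25
tcp_pos: [0.4438, 0.3747, 0.0067]
tool_rot: [0.792, -0.61, 0.013, 0.004]
force: [0.1, -0.1, -0.6]
finger_gap: 1.0
```

Request:
servo_tool(
  increments=[
    {"travel":[0,0,0],"yaw":0,"hand":0.2},
    {"travel":[0,0,0],"yaw":0,"hand":0.3},
    {"travel":[0,0,0],"yaw":0,"hand":0.4},
    {"travel":[0,0,0],"yaw":0,"hand":0.6},
    {"travel":[0,0,0],"yaw":0,"hand":0.8},
    {"travel":[0,0,0],"yaw":0,"hand":1},
    {"travel":[0,0,0],"yaw":0,"hand":1},
    {"travel":[0,0,0],"yaw":0,"hand":1},
  ],
  newtons=40,
)

```text
t: 5.05
tcp_pos: [0.4447, 0.375, 0.0075]
tool_rot: [0.792, -0.61, 0.013, 0.003]
force: [1.0, -0.1, 5.7]
finger_gap: 0.655
```

Run:
```python
from w import *
pose()
```

```text
t 5.05 tcp [0.4447 0.375  0.0075] H -75.17 z [ 0.0171 -0.0211 -0.9996] q6 -162.9 F [ 0.97 -0.12  5.7 ] gap 0.655
```

Joint 6 stopped at its limit: the shoulder has a sideways offset, so my q6 estimate was about 10° out. The tool is now tilted 1.5° and off by 10 mm. I'll open, turn a few degrees away from the limit, and check whether the tilt clears.

Request:
servo_tool(
  increments=[
    {"travel":[0,0,0],"yaw":0,"hand":0.3},
    {"travel":[0,0,0],"yaw":0,"hand":0},
    {"travel":[0,0,0],"yaw":0,"hand":0},
    {"travel":[0,0,-5],"yaw":2,"hand":0},
    {"travel":[0,0,-5],"yaw":2,"hand":0},
    {"travel":[0,0,0],"yaw":2,"hand":0},
    {"travel":[0,0,0],"yaw":0,"hand":0},
  ],
)

```text
t: 5.75
tcp_pos: [0.4431, 0.3745, 0.0161]
tool_rot: [0.759, -0.651, 0.013, 0.004]
force: [-0.0, -0.2, -0.5]
finger_gap: 0.998
```

Run:
```python
from w import *
pose(); print(np.degrees(manip.sense()["q"]).round(2))
```

```text
t 5.75 tcp [0.4431 0.3745 0.0161] H -81.18 z [ 0.0138 -0.0228 -0.9996] q6 -156.9 F [-0.03 -0.22 -0.52] gap 0.998
[  29.97   44.99   96.43   -2.45   38.57 -156.94]
```

The tilt of 1.5° is now part of the commanded pose. It came from pushing on the minus limit of joint 6, so pushing on the plus limit at the same base azimuth should undo it. There's time for that, so I'll rise and yaw there.

Request:
servo_tool(
  increments=[
    {"travel":[0,0,-40],"yaw":0,"hand":0},
    {"travel":[0,0,-45],"yaw":0,"hand":0},
    {"travel":[0,0,-30],"yaw":8.5,"hand":0},
    {"travel":[0,0,-30],"yaw":8.5,"hand":0},
    {"travel":[0,0,0],"yaw":8.5,"hand":0},
    {"travel":[0,0,0],"yaw":8.5,"hand":0},
    {"travel":[0,0,0],"yaw":8.5,"hand":0},
    {"travel":[0,0,0],"yaw":8.5,"hand":0},
    {"travel":[0,0,0],"yaw":8.5,"hand":0},
    {"travel":[0,0,0],"yaw":8.5,"hand":0},
    {"travel":[0,0,0],"yaw":8.5,"hand":0},
    {"travel":[0,0,0],"yaw":8.5,"hand":0},
    {"travel":[0,0,0],"yaw":8.5,"hand":0},
    {"travel":[0,0,0],"yaw":8.5,"hand":0},
    {"travel":[0,0,0],"yaw":8.5,"hand":0},
    {"travel":[0,0,0],"yaw":8.5,"hand":0},
    {"travel":[0,0,0],"yaw":8.5,"hand":0},
    {"travel":[0,0,0],"yaw":8.5,"hand":0},
    {"travel":[0,0,0],"yaw":8.5,"hand":0},
    {"travel":[0,0,0],"yaw":8.5,"hand":0},
  ],
)

```text
t: 7.75
tcp_pos: [0.4408, 0.3777, 0.1607]
tool_rot: [0.458, 0.889, -0.007, 0.011]
force: [-0.3, 0.3, 0.3]
finger_gap: 1.001
```

Run:
```python
from w import *
pose(); print(np.degrees(manip.sense()["q"]).round(2))
```

```text
t 7.75 tcp [0.4408 0.3777 0.1607] H 125.53 z [ 0.0132 -0.0232 -0.9996] q6 -4.1 F [-0.29  0.32  0.29] gap 1.001
[30.36 32.07 92.26 -1.85 55.7  -4.12]
```

Request:
servo_tool(
  increments=[
    {"travel":[0,0,0],"yaw":8.5,"hand":0},
    {"travel":[0,0,0],"yaw":8.5,"hand":0},
    {"travel":[0,0,0],"yaw":8.5,"hand":0},
    {"travel":[0,0,0],"yaw":8.5,"hand":0},
    {"travel":[0,0,0],"yaw":8.5,"hand":0},
    {"travel":[0,0,0],"yaw":8.5,"hand":0},
    {"travel":[0,0,0],"yaw":8.5,"hand":0},
    {"travel":[0,0,0],"yaw":8.5,"hand":0},
    {"travel":[0,0,0],"yaw":8.5,"hand":0},
    {"travel":[0,0,0],"yaw":8.5,"hand":0},
    {"travel":[0,0,0],"yaw":8.5,"hand":0},
    {"travel":[0,0,0],"yaw":8.5,"hand":0},
    {"travel":[0,0,0],"yaw":8.5,"hand":0},
    {"travel":[0,0,0],"yaw":8.5,"hand":0},
    {"travel":[0,0,0],"yaw":8.5,"hand":0},
    {"travel":[0,0,0],"yaw":8.5,"hand":0},
    {"travel":[0,0,0],"yaw":8.5,"hand":0},
    {"travel":[0,0,0],"yaw":8.5,"hand":0},
    {"travel":[0,0,0],"yaw":8.5,"hand":0},
    {"travel":[0,0,0],"yaw":7,"hand":0},
  ],
)

```text
t: 9.75
tcp_pos: [0.4415, 0.3764, 0.1608]
tool_rot: [0.932, -0.363, 0.009, 0.007]
force: [-0.5, -0.0, 0.4]
finger_gap: 1.001
```

Run:
```python
from w import *
pose(); print(np.degrees(manip.sense()["q"]).round(2))
```

```text
t 9.75 tcp [0.4415 0.3764 0.1608] H -42.57 z [ 0.0113 -0.0203 -0.9997] q6 163.6 F [-0.47 -0.04  0.38] gap 1.001
[ 30.11  32.04  92.32  -1.61  55.67 163.59]
```

The tilt is starting to fall, so I'll push a little more yaw.

Request:
servo_tool(
  increments=[
    {"travel":[0,0,0],"yaw":3,"hand":0},
    {"travel":[0,0,0],"yaw":3,"hand":0},
    {"travel":[0,0,0],"yaw":0,"hand":0},
  ],
)

```text
t: 10.05
tcp_pos: [0.4515, 0.3585, 0.1609]
tool_rot: [0.917, -0.399, -0.004, -0.004]
force: [0.0, -0.5, -0.1]
finger_gap: 1.004
```

Run:
```python
from w import *
pose(); print(np.degrees(manip.sense()["q"]).round(2))
```

```text
t 10.05 tcp [0.4515 0.3585 0.1609] H -47.03 z [-0.0042  0.0114 -0.9999] q6 163.5 F [ 0.01 -0.45 -0.11] gap 1.004
[ 26.98  31.61  93.21   0.84  55.1  163.53]
```

That overshot slightly and leaves 0.7° the other way. I'll go back to the minus side and finish with a small push there.

Request:
servo_tool(
  increments=[
    {"travel":[0,0,0],"yaw":-8.5,"hand":0},
    {"travel":[0,0,0],"yaw":-8.5,"hand":0},
    {"travel":[0,0,0],"yaw":-8.5,"hand":0},
    {"travel":[0,0,0],"yaw":-8.5,"hand":0},
    {"travel":[0,0,0],"yaw":-8.5,"hand":0},
    {"travel":[0,0,0],"yaw":-8.5,"hand":0},
    {"travel":[0,0,0],"yaw":-8.5,"hand":0},
    {"travel":[0,0,0],"yaw":-8.5,"hand":0},
    {"travel":[0,0,0],"yaw":-8.5,"hand":0},
    {"travel":[0,0,0],"yaw":-8.5,"hand":0},
    {"travel":[0,0,0],"yaw":-8.5,"hand":0},
    {"travel":[0,0,0],"yaw":-8.5,"hand":0},
    {"travel":[0,0,0],"yaw":-8.5,"hand":0},
    {"travel":[0,0,0],"yaw":-8.5,"hand":0},
    {"travel":[0,0,0],"yaw":-8.5,"hand":0},
    {"travel":[0,0,0],"yaw":-8.5,"hand":0},
    {"travel":[0,0,0],"yaw":-8.5,"hand":0},
    {"travel":[0,0,0],"yaw":-8.5,"hand":0},
    {"travel":[0,0,0],"yaw":-8.5,"hand":0},
    {"travel":[0,0,0],"yaw":-8.5,"hand":0},
  ],
)

```text
t: 12.05
tcp_pos: [0.4507, 0.36, 0.1611]
tool_rot: [0.473, 0.881, 0.004, -0.004]
force: [-0.9, 0.6, -0.8]
finger_gap: 0.998
```

Request:
servo_tool(
  increments=[
    {"travel":[0,0,0],"yaw":-8.5,"hand":0},
    {"travel":[0,0,0],"yaw":-8.5,"hand":0},
    {"travel":[0,0,0],"yaw":-8.5,"hand":0},
    {"travel":[0,0,0],"yaw":-8.5,"hand":0},
    {"travel":[0,0,0],"yaw":-8.5,"hand":0},
    {"travel":[0,0,0],"yaw":-8.5,"hand":0},
    {"travel":[0,0,0],"yaw":-8.5,"hand":0},
    {"travel":[0,0,0],"yaw":-8.5,"hand":0},
    {"travel":[0,0,0],"yaw":-8.5,"hand":0},
    {"travel":[0,0,0],"yaw":-8.5,"hand":0},
    {"travel":[0,0,0],"yaw":-8.5,"hand":0},
    {"travel":[0,0,0],"yaw":-8.5,"hand":0},
    {"travel":[0,0,0],"yaw":-8.5,"hand":0},
    {"travel":[0,0,0],"yaw":-8.5,"hand":0},
    {"travel":[0,0,0],"yaw":-8.5,"hand":0},
    {"travel":[0,0,0],"yaw":-8.5,"hand":0},
    {"travel":[0,0,0],"yaw":-8.5,"hand":0},
    {"travel":[0,0,0],"yaw":-8.5,"hand":0},
    {"travel":[0,0,0],"yaw":0,"hand":0},
  ],
)

```text
t: 13.95
tcp_pos: [0.4507, 0.36, 0.1611]
tool_rot: [0.744, -0.668, -0.005, -0.003]
force: [-0.0, -0.0, -0.2]
finger_gap: 0.996
```

Run:
```python
from w import *
pose(); print(np.degrees(manip.sense()["q"]).round(2))
```

```text
t 13.95 tcp [0.4507 0.36   0.1611] H -83.87 z [-0.0039  0.0116 -0.9999] q6 -159.5 F [-0.02 -0.04 -0.19] gap 0.996
[  27.16   31.61   93.17    0.84   55.11 -159.46]
```

Request:
servo_tool(
  increments=[
    {"travel":[0,0,0],"yaw":-4,"hand":0},
    {"travel":[0,0,0],"yaw":-2,"hand":0},
    {"travel":[0,0,0],"yaw":0,"hand":0},
  ],
)

```text
t: 14.25
tcp_pos: [0.4474, 0.3662, 0.1611]
tool_rot: [0.775, -0.632, 0.0, -0.001]
force: [-0.4, 0.2, -0.4]
finger_gap: 0.999
```

Run:
```python
from w import *
pose(); print(np.degrees(manip.sense()["q"]).round(2))
```

```text
t 14.25 tcp [0.4474 0.3662 0.1611] H -78.43 z [ 0.0017  0.0015 -1.    ] q6 -163.4 F [-0.4   0.19 -0.42] gap 0.999
[ 2.8210e+01  3.1730e+01  9.2910e+01  4.0000e-02  5.5240e+01 -1.6338e+02]
```

The tool is level again, to within 0.1°. I'll back off the limit by 2.6°, then lower and grasp. The tray will square itself to the jaws.

Request:
servo_tool(
  increments=[
    {"travel":[0,0,0],"yaw":2.6,"hand":0},
    {"travel":[2,-2,35],"yaw":0,"hand":0},
    {"travel":[0,0,40],"yaw":0,"hand":0},
    {"travel":[0,0,35],"yaw":0,"hand":0},
    {"travel":[0,0,25],"yaw":0,"hand":0},
    {"travel":[0,0,12],"yaw":0,"hand":0},
    {"travel":[0,0,8],"yaw":0,"hand":0},
    {"travel":[0,0,0],"yaw":0,"hand":0},
    {"travel":[0,0,0],"yaw":0,"hand":0.2},
    {"travel":[0,0,0],"yaw":0,"hand":0.3},
    {"travel":[0,0,0],"yaw":0,"hand":0.4},
    {"travel":[0,0,0],"yaw":0,"hand":0.6},
    {"travel":[0,0,0],"yaw":0,"hand":0.8},
    {"travel":[0,0,0],"yaw":0,"hand":1},
    {"travel":[0,0,0],"yaw":0,"hand":1},
  ],
  newtons=50,
)

```text
t: 15.75
tcp_pos: [0.4509, 0.3644, 0.0078]
tool_rot: [0.761, -0.649, 0.001, -0.002]
force: [-1.7, 0.2, 6.7]
finger_gap: 0.667
```

Run:
```python
from w import *
pose(); print(np.degrees(manip.sense()["q"]).round(2))
```

```text
t 15.75 tcp [0.4509 0.3644 0.0078] H -80.95 z [ 0.0034  0.0024 -1.    ] q6 -161.2 F [-1.7   0.2   6.74] gap 0.667
[ 2.7900e+01  4.5670e+01  9.6950e+01  5.0000e-02  3.7150e+01 -1.6119e+02]
```

The grip is good: the opening corresponds to 56.7 mm. Lifting now. While the clock stands, I'll refine the white tray's pose from the top and scene views.

Request:
servo_tool(
  increments=[
    {"travel":[0,0,-10],"yaw":0,"hand":1},
    {"travel":[0,0,-25],"yaw":0,"hand":1},
    {"travel":[0,0,-35],"yaw":0,"hand":1},
    {"travel":[0,0,-40],"yaw":0,"hand":1},
    {"travel":[0,0,-40],"yaw":0,"hand":1},
    {"travel":[0,0,-20],"yaw":0,"hand":1},
    {"travel":[0,0,0],"yaw":0,"hand":1},
  ],
)

```text
t: 16.45
tcp_pos: [0.4521, 0.365, 0.1803]
tool_rot: [0.761, -0.649, 0.002, -0.005]
force: [-0.3, -0.6, -2.0]
finger_gap: 0.666
```

Run:
```python
from w import *
pose()
snap("wrist","w3"); a=snap("top","top1"); snap("scene","scene1")
s=a
cv2.imwrite("pics/wc.png",cv2.resize(s["im"][170:235,220:315],None,fx=8,fy=8,interpolation=cv2.INTER_NEAREST))
s2=load("scene0");cv2.imwrite("pics/wc2.png",cv2.resize(s2["im"][155:240,220:300],None,fx=7,fy=7,interpolation=cv2.INTER_NEAREST))
for n in("top1","scene1"):
    s=load(n); im=s["im"].astype(int)
    for th in (195,210,225):
        for i,st,c,m in comps(im.min(2)>th,20): print(n,th,st,c.round(1),np.round(rect(s,m,.073),1))
```

```text
t 16.45 tcp [0.4521 0.365  0.1803] H -80.95 z [ 0.0097  0.0056 -0.9999] q6 -161.2 F [-0.34 -0.58 -1.99] gap 0.666
scene1 195 [186  66  14   9  26] [192.3  70.3] [ 427.4 -615.2   81.     8.4  101. ]
scene1 195 [153  86   9   7  36] [156.9  88.8] [ 602.5 -603.9   44.    18.4   25.3]
scene1 195 [254 168  31  41 123] [271.  188.4] [531.1  51.9 176.7  27.5  78.2]
scene1 195 [242 173  32  40  83] [256.7 193.8] [581.6  44.4 180.1  14.7  88. ]
scene1 195 [233 180  42  51 332] [253.8 209. ] [616.3  70.9 203.9  47.1  83.8]
scene1 195 [274 214  13  10  36] [279.2 218.4] [578.8 168.2  36.2  22.8 168.9]
scene1 195 [190 222  13  11  48] [196.8 227.8] [803.1  35.5  31.3  27.2 178.1]
scene1 195 [236 239  22  21 165] [248.  250.6] [721.  193.6  64.8  57.7  11.1]
scene1 195 [276 276  10   8  48] [281.1 279.5] [698.8 324.3  24.   20.4 123. ]
scene1 195 [ 331  294   42   43 1112] [352.2 313.3] [608.3 513.2 107.3 106.6   2.3]
scene1 210 [154  86   7   6  23] [157.1  88.2] [ 600.6 -606.5   35.4   17.2   11.6]
scene1 210 [242 174  32  39  71] [256.9 194.2] [581.5  46.2 176.6  13.8  88.2]
scene1 210 [262 177  22  31  64] [273.9 193. ] [532.7  75.4 129.8  23.9  75. ]
```

View pics/wc.png

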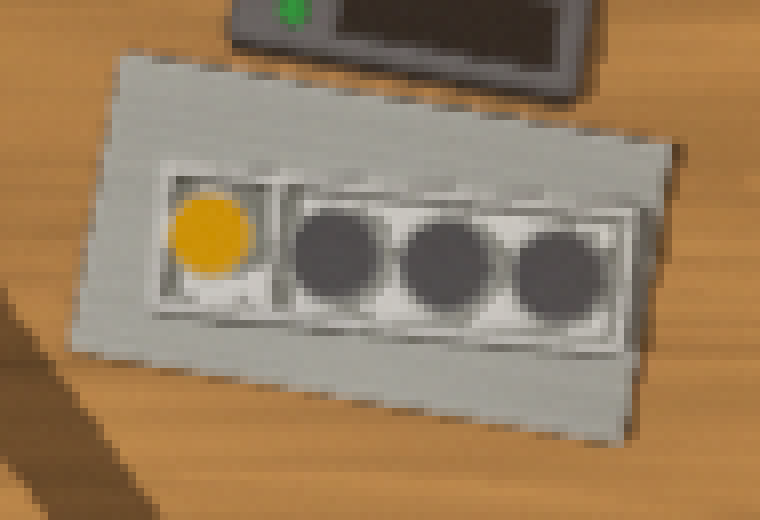

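View pics/wc2.png

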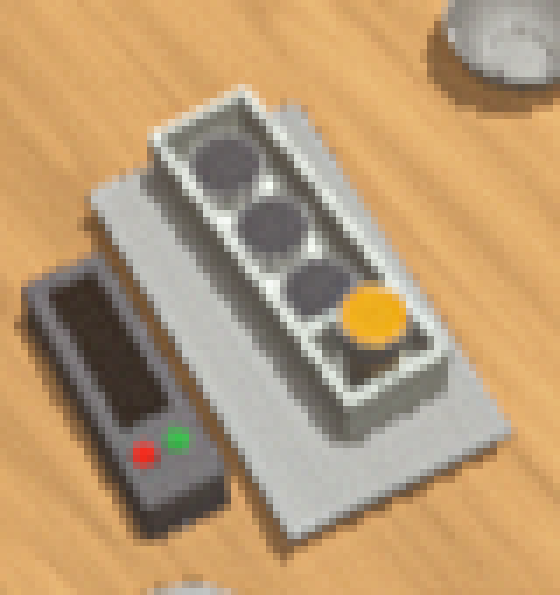

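View pics/w3.png

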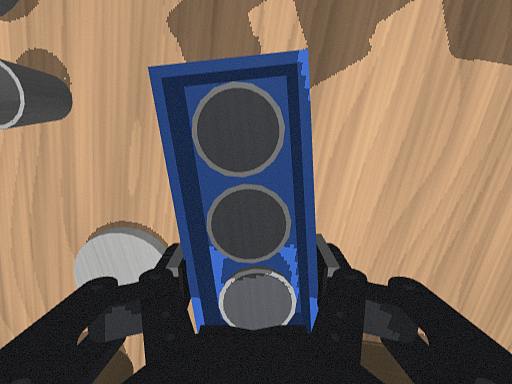

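The wrist picture shows the held tray pitched and skewed: its far end, at (150,68)–(304,50), is closer to the camera, and the tumbler end sags. It didn't square up in the jaws. I'll set it back on the table turned 25°, away from the joint limit, then regrasp it properly.

Request:
servo_tool(
  increments=[
    {"travel":[0,0,20],"yaw":6,"hand":1},
    {"travel":[0,0,20],"yaw":6,"hand":1},
    {"travel":[0,0,20],"yaw":6,"hand":1},
    {"travel":[0,0,20],"yaw":7,"hand":1},
    {"travel":[0,0,20],"yaw":0,"hand":1},
    {"travel":[0,0,20],"yaw":0,"hand":1},
    {"travel":[0,0,12],"yaw":0,"hand":1},
    {"travel":[0,0,10],"yaw":0,"hand":1},
    {"travel":[0,0,8],"yaw":0,"hand":1},
    {"travel":[0,0,8],"yaw":0,"hand":1},
    {"travel":[0,0,6],"yaw":0,"hand":1},
    {"travel":[0,0,4],"yaw":0,"hand":1},
    {"travel":[0,0,0],"yaw":0,"hand":1},
  ],
)

```text
t: 17.9
tcp_pos: [0.4506, 0.3642, 0.0082]
tool_rot: [-0.602, 0.798, 0.0, 0.001]
force: [0.5, 0.3, -3.0]
finger_gap: 0.668
```

Run:
```python
from w import *
pose()
```

```text
t 17.9 tcp [0.4506 0.3642 0.0082] H -105.95 z [ 0.0022  0.0017 -1.    ] q6 -136.2 F [ 0.5   0.26 -3.03] gap 0.668
```

Request:
servo_tool(
  increments=[
    {"travel":[0,0,0],"yaw":0,"hand":1},
    {"travel":[0,0,0],"yaw":0,"hand":0.2},
    {"travel":[0,0,0],"yaw":0,"hand":0},
    {"travel":[0,0,0],"yaw":0,"hand":0},
    {"travel":[-20,0,-40],"yaw":0,"hand":0},
    {"travel":[-40,0,-45],"yaw":0,"hand":0},
    {"travel":[-40,0,-40],"yaw":0,"hand":0},
    {"travel":[0,0,0],"yaw":0,"hand":0},
  ],
)

```text
t: 18.7
tcp_pos: [0.4799, 0.4558, 0.1281]
tool_rot: [-0.603, 0.798, 0.0, 0.011]
force: [0.7, 0.1, 0.5]
finger_gap: 1.003
```

Run:
```python
from w import *
pose()
s=snap("wrist","w4"); M=masks(s["im"])
for k in ("blue","gilt"):
    for i,st,c,m in comps(M[k],60):
        print(k,st,c.round(1),np.round(rect(s,m,.043 if k=="blue" else .067),1),cast(s,*c,.067).round(4))
```

```text
t 18.7 tcp [0.4799 0.4558 0.1281] H -105.81 z [ 0.0168  0.0128 -0.9998] q6 -130.4 F [0.67 0.12 0.52] gap 1.003
blue [ 212    0   90  196 3338] [260.9 115.6] [453.3 383.7 141.8  55.9  79.9] [0.4557 0.392  0.067 ]
blue [ 221    0   69  138 2871] [255.6  61.3] [450.2 360.5  93.8  43.3  79.8] [0.4501 0.3581 0.067 ]
```

View pics/w4.png

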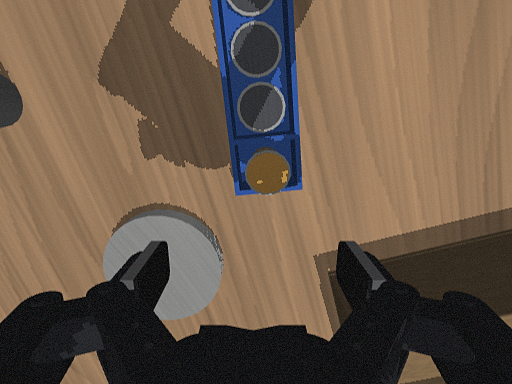

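The tray kept 5.7° of skew to the tool: it lies at heading 79.9° with its centre at (0.450, 0.365). I'll turn to match it, check the tilt at rest, then regrasp.

Request:
servo_tool(
  increments=[
    {"travel":[0,0,0],"yaw":-5.7,"hand":0},
    {"travel":[0,0,0],"yaw":0,"hand":0},
  ],
)

```text
t: 18.95
tcp_pos: [0.473, 0.4476, 0.1196]
tool_rot: [-0.641, 0.768, 0.0, -0.001]
force: [-0.5, -0.3, 0.1]
finger_gap: 0.996
```

Run:
```python
from w import *
p,R=pose();print(np.degrees(manip.sense()["q"]).round(2)); print(R.T@(np.array([.4499,.3649,.012])-p))
```

```text
t 18.95 tcp [0.473  0.4476 0.1196] H -100.27 z [-0.0015 -0.001  -1.    ] q6 -136.1 F [-0.45 -0.3   0.1 ] gap 0.996
[  33.6    39.81   83.3    -0.     56.99 -136.13]
[0.0853361  0.00790564 0.1077192 ]
```

Request:
servo_tool(
  increments=[
    {"travel":[30,2.7,0],"yaw":0,"hand":0},
    {"travel":[30,2.7,5],"yaw":0,"hand":0},
    {"travel":[25.3,2.5,20],"yaw":0,"hand":0},
    {"travel":[0,0,30],"yaw":0,"hand":0},
    {"travel":[0,0,25],"yaw":0,"hand":0},
    {"travel":[0,0,15],"yaw":0,"hand":0},
    {"travel":[0,0,12],"yaw":0,"hand":0},
    {"travel":[0,0,0],"yaw":0,"hand":0},
    {"travel":[0,0,0],"yaw":0,"hand":0.2},
    {"travel":[0,0,0],"yaw":0,"hand":0.3},
    {"travel":[0,0,0],"yaw":0,"hand":0.4},
    {"travel":[0,0,0],"yaw":0,"hand":0.6},
    {"travel":[0,0,0],"yaw":0,"hand":0.8},
    {"travel":[0,0,0],"yaw":0,"hand":1},
    {"travel":[0,0,0],"yaw":0,"hand":1},
    {"travel":[0,0,0],"yaw":0,"hand":1},
  ],
  newtons=100,
)

```text
t: 20.55
tcp_pos: [0.4525, 0.3673, 0.0154]
tool_rot: [-0.641, 0.767, -0.0, 0.002]
force: [-0.7, 0.7, 6.5]
finger_gap: 0.634
```

Request:
servo_tool(
  increments=[
    {"travel":[0,0,-10],"yaw":0,"hand":1},
    {"travel":[0,0,-20],"yaw":0,"hand":1},
    {"travel":[0,0,-30],"yaw":0,"hand":1},
    {"travel":[0,0,-35],"yaw":0,"hand":1},
    {"travel":[0,0,-30],"yaw":0,"hand":1},
    {"travel":[0,0,-25],"yaw":0,"hand":1},
    {"travel":[0,0,-18],"yaw":0,"hand":1},
    {"travel":[0,0,0],"yaw":0,"hand":1},
    {"travel":[0,0,0],"yaw":0,"hand":1},
  ],
)

```text
t: 21.45
tcp_pos: [0.451, 0.3662, 0.1818]
tool_rot: [-0.641, 0.767, -0.0, 0.001]
force: [-0.1, -0.3, -3.2]
finger_gap: 0.638
```

Run:
```python
from w import *
pose()
s=snap("wrist","w5")
```

```text
t 21.45 tcp [0.451  0.3662 0.1818] H -100.26 z [ 0.0016  0.0013 -1.    ] q6 -141.7 F [-0.12 -0.28 -3.15] gap 0.638
```

View pics/w5.png

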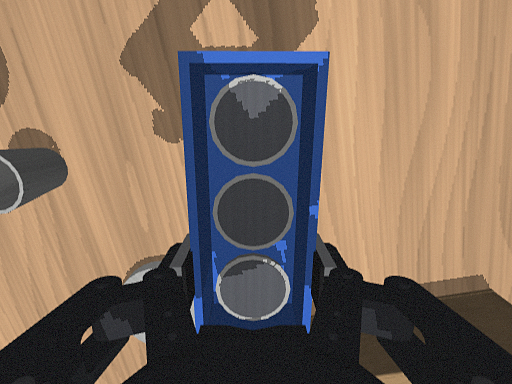

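Run:
```python
from w import *
p,R=pose()
for n,P in (("w5",[(180,52),(329,52),(199,320),(312,320)]),("w3",[(150,68),(304,50),(199,320),(316,320)])):
  s=load(n); print(n,"cam axis",s["R"][2])
  for z in (.20,.209,.218):
    Q=[R.T@(cast(s,u,v,z)-p) for u,v in P]; print(z,np.round(np.array(Q)[:,:2]*1000,1).tolist())
```

```text
t 21.5 tcp [0.4505 0.3659 0.1809] H -100.26 z [-1.e-04  4.e-04 -1.e+00] q6 -141.7 F [ 1.04 -0.04 -2.01] gap 0.633
w5 cam axis [ 0.05103141  0.27109563 -0.96119871]
0.2 [[93.4, -28.4], [93.3, 31.0], [-34.0, -27.4], [-33.9, 31.6]]
0.209 [[91.6, -26.2], [91.6, 28.9], [-26.5, -25.4], [-26.4, 29.4]]
0.218 [[89.9, -24.1], [89.9, 26.7], [-19.0, -23.3], [-18.9, 27.2]]
w3 cam axis [-0.03368503  0.27618045 -0.96051532]
0.2 [[69.9, -68.3], [96.2, -12.7], [-39.1, -16.0], [-18.7, 40.8]]
0.209 [[69.7, -64.9], [94.1, -13.4], [-31.3, -16.5], [-12.4, 36.2]]
0.218 [[69.6, -61.6], [92.0, -14.1], [-23.5, -17.0], [-6.0, 31.5]]
```

The cast at the expected rim height (0.209) gives 55 mm width at both places. So the tray is level and square in the grip, with its centre 2 mm towards tool +x. Next I'll cast the white tray's rim corners, read from the two crops, at z = 0.073.

Run:
```python
from w import *
for n,o,f,C in (("top1",(220,170),8,[(163,160),(152,318),(630,352),(644,207)]),("scene0",(220,155),7,[(447,350),(243,88),(150,133),(347,402)])):
    s=load(n)
    if n=="scene0": C=[C[3],C[0],C[1],C[2]]
    Q=np.array([cast(s,u/f-.5+o[0],v/f-.5+o[1],.073)[:2]*1000 for u,v in C])
    print(n,Q.round(1).tolist(),"ctr",Q.mean(0).round(1),"sides",[np.linalg.norm(Q[i]-Q[(i+1)%4]).round(1) for i in range(4)])
    d=(Q[0]+Q[1]-Q[2]-Q[3]); print("heading",np.degrees(np.arctan2(d[1],d[0])))
    # gilt
    for i,st,c,m in comps(masks(s["im"])["gilt"],30):
        X=cast(s,*c,.097)[:2]*1000
        if abs(X[1]-113)<30: print("cup",X.round(1))
# scale heading, from grey platform edges (top): scale long edge
s=load("top1"); im=s["im"].astype(int)
g=(im.max(2)-im.min(2)<30)&(im.min(2)>110)
for i,st,c,m in comps(g,800): print(st,np.round(rect(s,m,.03),1))
# bowls: dark discs in white tray
d=(im.max(2)<100)&(im.max(2)-im.min(2)<25)
for i,st,c,m in comps(d,40):
    if 235<c[0]<310 and 185<c[1]<220: print("bowl",c.round(2),cast(s,*c,.03+.02).round(4))
```

```text
top1 [[592.4, 131.5], [532.3, 134.7], [521.5, -46.0], [576.5, -51.1]] ctr [555.7  42.3] sides [np.float64(60.2), np.float64(181.0), np.float64(55.2), np.float64(183.2)]
heading 85.78524282958493
cup [561.9 111.8]
scene0 [[591.6, 131.5], [538.4, 137.8], [523.4, -40.2], [575.6, -45.9]] ctr [557.3  45.8] sides [np.float64(53.6), np.float64(178.6), np.float64(52.5), np.float64(178.1)]
heading 85.027368503412
cup [563.1 114. ]
[ 103  173   37   36 1050] [590.  507.6 113.9 110.6  90.6]
[ 229  177   75   48 2115] [563.2  51.8 218.2 117.8  80.9]
bowl [261.36 201.45] [0.5585 0.0659 0.05  ]
bowl [275.27 202.6 ] [0.5554 0.0231 0.05  ]
bowl [289.42 204.15] [ 0.5512 -0.0205  0.05  ]
```

Estimates for the white tray agree within about 2 mm: heading 85.3° and centre near (0.557, 0.0447). I'll turn the tray first, since joint 6 needs that, then carry it to a spot beside the scale. There the wrist camera can see the white tray next to the held one.

Request:
servo_tool(
  increments=[
    {"travel":[0,0,0],"yaw":4,"hand":1},
    {"travel":[0,0,0],"yaw":8,"hand":1},
    {"travel":[0,0,0],"yaw":8.5,"hand":1},
    {"travel":[0,0,0],"yaw":8.5,"hand":1},
    {"travel":[0,0,0],"yaw":8.5,"hand":1},
    {"travel":[0,0,0],"yaw":8.5,"hand":1},
    {"travel":[0,0,0],"yaw":8.5,"hand":1},
    {"travel":[0,0,0],"yaw":8.5,"hand":1},
    {"travel":[0,0,0],"yaw":8.5,"hand":1},
    {"travel":[0,0,0],"yaw":8.5,"hand":1},
    {"travel":[0,0,0],"yaw":8.5,"hand":1},
    {"travel":[0,0,0],"yaw":8.5,"hand":1},
    {"travel":[0,0,0],"yaw":8.5,"hand":1},
    {"travel":[0,0,0],"yaw":8.5,"hand":1},
    {"travel":[0,0,0],"yaw":8.5,"hand":1},
    {"travel":[0,0,0],"yaw":8.5,"hand":1},
    {"travel":[0,0,0],"yaw":8.5,"hand":1},
    {"travel":[0,0,0],"yaw":8.5,"hand":1},
    {"travel":[0,0,0],"yaw":8.5,"hand":1},
    {"travel":[0,0,0],"yaw":8.5,"hand":1},
  ],
)

```text
t: 23.5
tcp_pos: [0.4504, 0.3658, 0.1798]
tool_rot: [0.68, 0.734, -0.001, -0.001]
force: [0.2, -0.0, -2.4]
finger_gap: 0.632
```

Request:
servo_tool(
  increments=[
    {"travel":[0,0,0],"yaw":6,"hand":1},
    {"travel":[0,0,0],"yaw":3.4,"hand":1},
    {"travel":[-12,0,0],"yaw":0,"hand":1},
    {"travel":[-22,0,0],"yaw":0,"hand":1},
    {"travel":[-32,-1,0],"yaw":0,"hand":1},
    {"travel":[-38,-1,0],"yaw":0,"hand":1},
    {"travel":[-38,-2,0],"yaw":0,"hand":1},
    {"travel":[-38,-2,0],"yaw":0,"hand":1},
    {"travel":[-38,-2,0],"yaw":0,"hand":1},
    {"travel":[-38,-1,0],"yaw":0,"hand":1},
    {"travel":[-38,-1,0],"yaw":0,"hand":1},
    {"travel":[-36,-1,0],"yaw":0,"hand":1},
    {"travel":[-32,0,0],"yaw":0,"hand":1},
    {"travel":[-20,0,0],"yaw":0,"hand":1},
    {"travel":[-11,0,0],"yaw":0,"hand":1},
    {"travel":[0,0,0],"yaw":0,"hand":1},
    {"travel":[0,0,0],"yaw":0,"hand":1},
  ],
)

```text
t: 25.2
tcp_pos: [0.408, -0.0239, 0.1809]
tool_rot: [0.735, 0.678, 0.001, -0.001]
force: [-0.3, 0.2, -2.4]
finger_gap: 0.634
```

Run:
```python
from w import *
pose()
s=snap("wrist","w6"); M=masks(s["im"])
for i,st,c,m in comps(M["gilt"],60): print(c,cast(s,*c,.097).round(4))
im=s["im"]; cv2.imwrite("pics/w6c.png",cv2.resize(im[0:300,300:512],None,fx=2,fy=2,interpolation=cv2.INTER_NEAREST))
```

```text
t 25.2 tcp [ 0.408  -0.0239  0.1809] H 85.34 z [ 7.0e-04  2.2e-03 -1.0e+00] q6 -14.7 F [-0.27  0.21 -2.38] gap 0.634
```

View pics/w6.png

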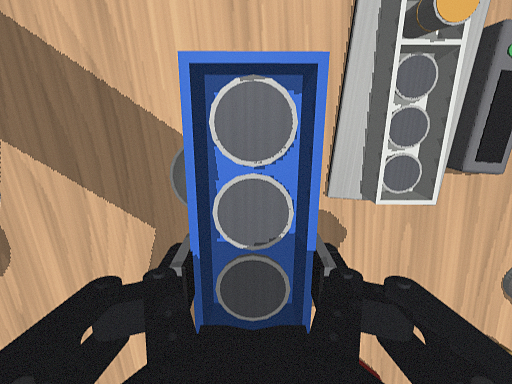

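View pics/w6c.png

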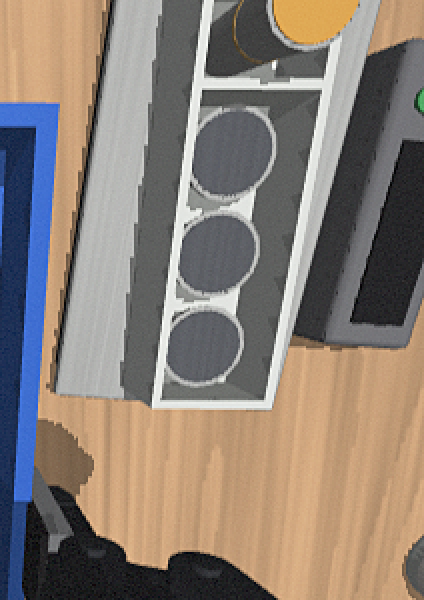

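Run:
```python
from w import *
p,Rt=pose(); s=load("w6"); im=s["im"].astype(int); b=(im.min(2)>205)
L=[];Rr=[]
for v in range(48,198):
    u=np.nonzero(b[v,365:480])[0]+365
    if len(u)<3: continue
    L.append(cast(s,u[0]-.5,v,.073)[:2]*1000); Rr.append(cast(s,u[-1]+.5,v,.073)[:2]*1000)
def fit(P):
    P=np.array(P,np.float32); vx,vy,x,y=cv2.fitLine(P,cv2.DIST_HUBER,0,.01,.01).ravel()
    if vy<0: vx,vy=-vx,-vy
    return np.array([x,y]),np.array([vx,vy]),np.degrees(np.arctan2(vy,vx))
l=fit(L); r=fit(Rr); print(l,r)
n=np.array([l[1][1],-l[1][0]]); print("width",n@(r[0]-l[0]))
# end edge: lowest bright row per column
E=[]; D0=[];D1=[]
for u in range(385,430):
    v=np.nonzero(b[150:230,u])[0]+150
    if len(v): E.append(cast(s,u,v[-1]+.5,.073)[:2]*1000)
for u in range(408,455):
    v=np.nonzero(b[34:50,u])[0]+34
    if len(v)>=3: D0.append(cast(s,u,v[-1]+.5,.073)[:2]*1000);D1.append(cast(s,u,v[0]-.5,.073)[:2]*1000)
h=np.radians((l[2]+r[2])/2); a=np.array([np.cos(h),np.sin(h)]);nn=np.array([a[1],-a[0]])
e=np.median(np.array(E)@a); d0=np.median(np.array(D0)@a); d1=np.median(np.array(D1)@a)
print("end",e,"div",d0,d1,"expect d0-e=134:",d0-e,d1-e)
mid=(nn@l[0]+nn@r[0])/2
for nm,ax in (("end",e+90),("div",(d0+d1)/2-46)): print(nm,"ctr",a*ax+nn*mid,"heading",np.degrees(h))
c=a*(e+90)+nn*mid
# target for blue origin
T=c-46*a; print("blue origin target",T)
tx=Rt[:2,0];ty=Rt[:2,1]
# tray held: far end centre
for z in (.206,.209):
    q=[cast(s,u,52,z)[:2]*1000 for u in(180,329)]; m=np.mean(q,0); print("held end ctr",m,"-> ctr in tool",[(m-p[:2]*1000)@tx-90,(m-p[:2]*1000)@ty])
```

```text
t 25.25 tcp [ 0.4081 -0.0235  0.181 ] H 85.39 z [ 8.0e-04  2.1e-03 -1.0e+00] q6 -14.7 F [-0.26 -0.73 -2.12] gap 0.638
(array([526.0261  ,  27.779251], dtype=float32), array([0.08408223, 0.9964588 ], dtype=float32), np.float32(85.17674)) (array([581.795   ,  23.483166], dtype=float32), array([0.08354221, 0.99650425], dtype=float32), np.float32(85.207794))
width 55.9326
end 0.6478495431470049 div 134.71331969954556 138.26980854515165 expect d0-e=134: 134.06547015639856 137.62195900200464
end ctr [555.47631474  44.24775846] heading 85.19226
div ctr [555.46321609  44.09202292] heading 85.19226
blue origin target [551.62094707  -1.59039157]
held end ctr [415.35600312  68.14882496] -> ctr in tool [np.float64(1.9770787536355954), np.float64(-0.13167721328545934)]
held end ctr [415.28677003  67.57812061] -> ctr in tool [np.float64(1.4026588629431416), np.float64(-0.15484704726182041)]
```

This picture gives a clean result. The white tray's centre is (0.5555, 0.0442) at heading 85.2°, with width 55.9 mm and the divider at 134.1 mm (expected 134). The tray centre is held at tool (+1.7, -0.1) mm. I'll move above the target and descend to 6 mm above the rim.

Request:
servo_tool(
  increments=[
    {"travel":[2,10,0],"yaw":0,"hand":1},
    {"travel":[5,20,0],"yaw":0,"hand":1},
    {"travel":[6,27,0],"yaw":0.2,"hand":1},
    {"travel":[6,28,0],"yaw":0,"hand":1},
    {"travel":[6,27,0],"yaw":0,"hand":1},
    {"travel":[5,20,0],"yaw":0,"hand":1},
    {"travel":[1.7,9.4,0],"yaw":0,"hand":1},
    {"travel":[0,0,8],"yaw":0,"hand":1},
    {"travel":[0,0,16],"yaw":0,"hand":1},
    {"travel":[0,0,20],"yaw":0,"hand":1},
    {"travel":[0,0,18],"yaw":0,"hand":1},
    {"travel":[0,0,12],"yaw":0,"hand":1},
    {"travel":[0,0,8],"yaw":0,"hand":1},
    {"travel":[0,0,4],"yaw":0,"hand":1},
    {"travel":[0,0,0],"yaw":0,"hand":1},
    {"travel":[0,0,0],"yaw":0,"hand":1},
  ],
)

```text
t: 26.85
tcp_pos: [0.5527, -0.0045, 0.096]
tool_rot: [0.736, 0.676, 0.001, 0.001]
force: [-0.7, -0.8, -2.8]
finger_gap: 0.636
```

Run:
```python
from w import *
p,R=pose()
print("centre est",(p*1000+1.7*R[:,0]-.1*R[:,1]).round(1))
s=snap("wrist","w7"); t=snap("top","top2")
cv2.imwrite("pics/top2c.png",cv2.resize(t["im"][150:260,190:330],None,fx=5,fy=5,interpolation=cv2.INTER_NEAREST))
```

```text
t 26.85 tcp [ 0.5527 -0.0045  0.096 ] H 85.14 z [ 0.0029  0.0012 -1.    ] q6 -7.4 F [-0.71 -0.81 -2.8 ] gap 0.636
centre est [552.8  -2.8  96. ]
```

View pics/w7.png

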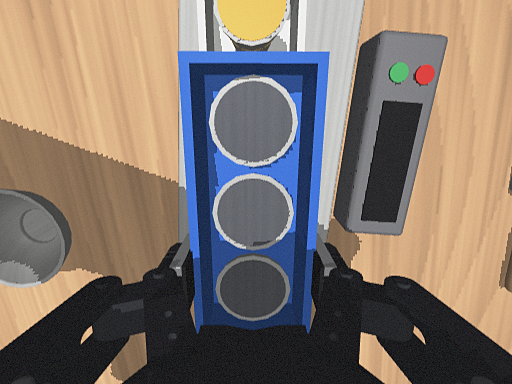

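View pics/top2c.png

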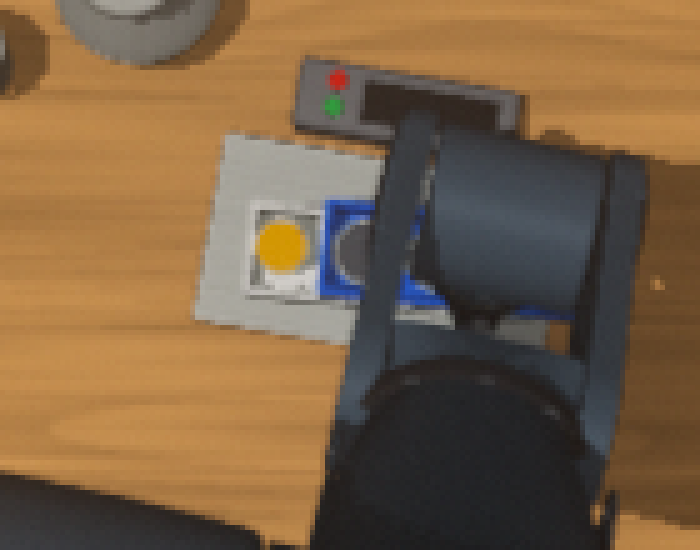

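Run:
```python
from w import *
p,R=pose(); s=load("w7"); im=s["im"].astype(int)
for v in (30,40,46): print(v,"".join("#" if x>205 else "." for x in im[v,180:340].min(1)))
f=lambda u,v,z:(R.T@(cast(s,u,v,z)-p))[:2]*1000
for v in (30,40,46):
    b=np.nonzero(im[v,195:320].min(1)>205)[0]+195; print(v,b[0],b[-1],f(b[0]-.5,v,.073),f(b[-1]+.5,v,.073))
print("held",f(180,52,.1245),f(329,52,.1245))
m=masks(s["im"])["gilt"]; ys,xs=np.nonzero(m)
P=np.array([f(x,y,.097) for x,y in zip(xs,ys)]); print("gilt y",P[:,1].min(),P[:,1].max(),"xmin",P[:,0].min())
```

```text
t 26.95 tcp [ 0.5528 -0.0045  0.0962] H 85.14 z [ 0.0033  0.0011 -1.    ] q6 -7.4 F [ 0.31  0.31 -2.01] gap 0.639
30 ..##..........#...########.............#########................................................####.#########........########..........#.......................
40 .#..#.........#...########...............##########....##....#..................#########..............#######........#######...................................
46 ...#...........#...#######................############.....................................................##........########...................................
30 198 316 [111.87927683 -29.68910047] [111.91956532  32.36328604]
40 198 304 [107.19338418 -29.94046863] [107.22474931  26.33585863]
46 195 304 [104.34150408 -31.6777722 ] [104.37066497  26.47994221]
held [ 91.71618216 -27.5720497 ] [91.74046323 27.00613434]
gilt y -8.866993431285445 5.4620518809105185 xmin 102.23855181246523
```

The white rim is visible either side of the blue tray, and blue sits 1.5 mm too far along tool +y. I'll correct by (+1.1, -1.4) mm and lower slowly.

Request:
servo_tool(
  increments=[
    {"travel":[1.1,-1.4,0],"yaw":0,"hand":1},
    {"travel":[0,0,2],"yaw":0,"hand":1},
    {"travel":[0,0,2],"yaw":0,"hand":1},
    {"travel":[0,0,2],"yaw":0,"hand":1},
    {"travel":[0,0,2],"yaw":0,"hand":1},
    {"travel":[0,0,1],"yaw":0,"hand":1},
    {"travel":[0,0,0],"yaw":0,"hand":1},
    {"travel":[0,0,0],"yaw":0,"hand":1},
  ],
)

```text
t: 27.75
tcp_pos: [0.551, -0.0032, 0.0865]
tool_rot: [0.736, 0.676, 0.001, 0.0]
force: [-0.6, 1.2, -2.3]
finger_gap: 0.637
```

Run:
```python
from w import *
p,R=pose();print("centre est",(p*1000+1.7*R[:,0]-.1*R[:,1]).round(1))
```

```text
t 27.75 tcp [ 0.551  -0.0032  0.0865] H 85.14 z [ 0.0018  0.0015 -1.    ] q6 -7.3 F [-0.55  1.24 -2.32] gap 0.637
centre est [551.1  -1.5  86.5]
```

Request:
servo_tool(
  increments=[
    {"travel":[0,0,1],"yaw":0,"hand":1},
    {"travel":[0,0,1],"yaw":0,"hand":1},
    {"travel":[0,0,1],"yaw":0,"hand":1},
    {"travel":[0,0,0],"yaw":0,"hand":1},
    {"travel":[0,0,0],"yaw":0,"hand":1},
  ],
)

```text
t: 28.25
tcp_pos: [0.5511, -0.0032, 0.0837]
tool_rot: [0.736, 0.677, 0.001, 0.0]
force: [-0.3, 0.2, -0.6]
finger_gap: 0.636
```

Run:
```python
from w import *
p,R=pose()
```

```text
t 28.25 tcp [ 0.5511 -0.0032  0.0837] H 85.14 z [ 0.002   0.0014 -1.    ] q6 -7.3 F [-0.34  0.21 -0.6 ] gap 0.636
```

Contact is starting: the force went from -2.3 to -0.6 N at z = 0.0837, where seating was expected at 0.0834. Another 1.5 mm, then check.

Request:
servo_tool(
  increments=[
    {"travel":[0,0,0.8],"yaw":0,"hand":1},
    {"travel":[0,0,0.7],"yaw":0,"hand":1},
    {"travel":[0,0,0],"yaw":0,"hand":1},
  ],
)

```text
t: 28.55
tcp_pos: [0.5511, -0.0031, 0.0835]
tool_rot: [0.736, 0.677, 0.001, 0.0]
force: [-1.8, 1.5, 9.9]
finger_gap: 0.636
```

Run:
```python
from w import *
p,R=pose()
```

```text
t 28.55 tcp [ 0.5511 -0.0031  0.0835] H 85.15 z [ 0.0022  0.0013 -1.    ] q6 -7.3 F [-1.78  1.48  9.91] gap 0.636
```

It's seated firmly: the force climbs at z = 0.0835, as expected. Releasing and rising.

Request:
servo_tool(
  increments=[
    {"travel":[0,0,0],"yaw":0,"hand":0.3},
    {"travel":[0,0,0],"yaw":0,"hand":0},
    {"travel":[0,0,0],"yaw":0,"hand":0},
    {"travel":[0,0,-30],"yaw":0,"hand":0},
    {"travel":[0,0,-45],"yaw":0,"hand":0},
    {"travel":[0,0,-45],"yaw":0,"hand":0},
    {"travel":[-40,0,-20],"yaw":0,"hand":0},
    {"travel":[-45,0,0],"yaw":0,"hand":0},
    {"travel":[-45,0,0],"yaw":0,"hand":0},
    {"travel":[-20,0,0],"yaw":0,"hand":0},
    {"travel":[0,0,0],"yaw":0,"hand":0},
  ],
)

```text
t: 29.65
tcp_pos: [0.5381, -0.156, 0.2216]
tool_rot: [0.738, 0.675, 0.001, 0.001]
force: [-0.5, 0.5, -0.9]
finger_gap: 1.002
```

Run:
```python
from w import *
p,R=pose(); s=snap("wrist","w8"); M=masks(s["im"])
for k in ("blue","gilt"):
    for i,st,c,m in comps(M[k],60):
        print(k,st,c.round(1),np.round(rect(s,m,.111 if k=="blue" else .135),1),cast(s,*c,.097).round(4),cast(s,*c,.135).round(4))
```

```text
t 29.65 tcp [ 0.5381 -0.156   0.2216] H 84.89 z [ 2.4e-03  5.0e-04 -1.0e+00] q6 -22.6 F [-0.48  0.48 -0.88] gap 1.002
blue [ 216    0   72  119 3768] [252.   57.7] [546.7 -45.8  88.5  56.1  84.9] [ 0.5474 -0.0401  0.097 ] [ 0.5468 -0.0467  0.135 ]
```

View pics/w8.png

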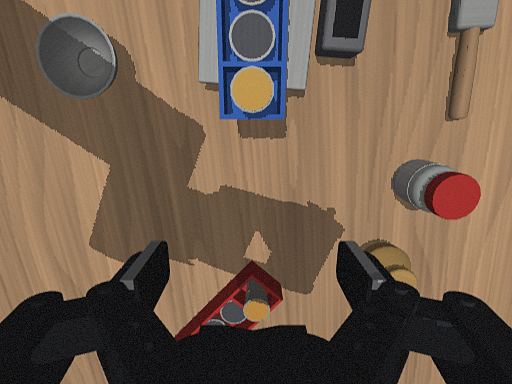

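The blue tray is seated: its rim measures 56.1 mm wide at z = 0.111. Its end puts the origin about 45 mm towards the white tray's -x end and about 1 mm sideways. Next, the red tray.

Request:
servo_tool(
  increments=[
    {"travel":[-30,-10,0],"yaw":0,"hand":0},
    {"travel":[-40,-14,0],"yaw":0,"hand":0},
    {"travel":[-40,-14,0],"yaw":0,"hand":0},
    {"travel":[-40,-14,0],"yaw":0,"hand":0},
    {"travel":[-40,-14,0],"yaw":0,"hand":0},
    {"travel":[-40,-14,0],"yaw":0,"hand":0},
    {"travel":[-33,-10,0],"yaw":0,"hand":0},
    {"travel":[0,0,0],"yaw":8.5,"hand":0},
    {"travel":[0,0,0],"yaw":8.5,"hand":0},
    {"travel":[0,0,0],"yaw":8.5,"hand":0},
    {"travel":[0,0,0],"yaw":8.5,"hand":0},
    {"travel":[0,0,0],"yaw":8.5,"hand":0},
    {"travel":[0,0,0],"yaw":0,"hand":0},
    {"travel":[0,0,0],"yaw":0,"hand":0},
  ],
)

```text
t: 31.1
tcp_pos: [0.4266, -0.4061, 0.2209]
tool_rot: [0.931, 0.366, 0.001, -0.001]
force: [0.3, 0.4, -0.2]
finger_gap: 1.002
```

Run:
```python
from w import *
p,R=pose(); s=snap("wrist","w9"); im=s["im"].astype(int)
b,g,r=im[...,0],im[...,1],im[...,2]
m0=(r>g+45)&(r>b+45)&(g<60)
m0=cv2.morphologyEx(m0.astype(np.uint8),cv2.MORPH_CLOSE,np.ones((3,3)))
for i,st,c,m in comps(m0,300):
    q=rect(s,m,.043); print(st,c,np.round(q,2))
    t=np.array([q[0]/1000,q[1]/1000,.013]); print("travel",(R.T@(t-p)*1000).round(1))
```

```text
t 31.1 tcp [ 0.4266 -0.4061  0.2209] H 42.9 z [ 0.0015  0.0023 -1.    ] q6 -7.5 F [ 0.31  0.4  -0.23] gap 1.002
[ 231   26   55  171 4453] [257.83786212 111.61913317] [ 477.78 -364.87  178.25   56.18   42.67]
travel [ 65.    4.7 208.1]
```

View pics/w9.png

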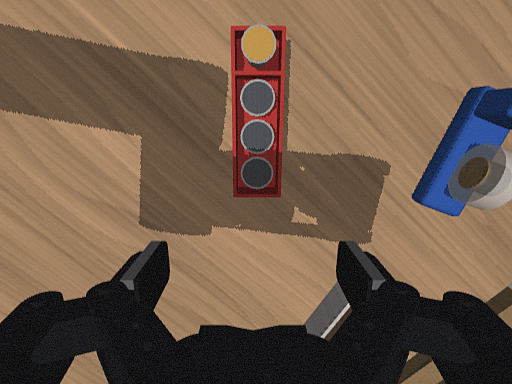

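The red tray fills (231–286, 26–197), with its tumbler at (258,44). Its centre is (0.4778, -0.3649), heading 42.7°, size 178x56. Grasping.

Request:
servo_tool(
  increments=[
    {"travel":[20,1.7,10],"yaw":0.2,"hand":0},
    {"travel":[25,2,20],"yaw":0,"hand":0},
    {"travel":[20,1,30],"yaw":0,"hand":0},
    {"travel":[0,0,30],"yaw":0,"hand":0},
    {"travel":[0,0,30],"yaw":0,"hand":0},
    {"travel":[0,0,30],"yaw":0,"hand":0},
    {"travel":[0,0,25],"yaw":0,"hand":0},
    {"travel":[0,0,18],"yaw":0,"hand":0},
    {"travel":[0,0,10],"yaw":0,"hand":0},
    {"travel":[0,0,4],"yaw":0,"hand":0},
    {"travel":[0,0,0],"yaw":0,"hand":0},
    {"travel":[0,0,0],"yaw":0,"hand":0.2},
    {"travel":[0,0,0],"yaw":0,"hand":0.3},
    {"travel":[0,0,0],"yaw":0,"hand":0.4},
    {"travel":[0,0,0],"yaw":0,"hand":0.6},
    {"travel":[0,0,0],"yaw":0,"hand":0.8},
    {"travel":[0,0,0],"yaw":0,"hand":1},
    {"travel":[0,0,0],"yaw":0,"hand":1},
    {"travel":[0,0,0],"yaw":0,"hand":1},
  ],
  newtons=100,
)

```text
t: 33.05
tcp_pos: [0.478, -0.3669, 0.0159]
tool_rot: [0.932, 0.362, 0.001, 0.0]
force: [-0.7, 0.6, 5.8]
finger_gap: 0.633
```

Run:
```python
from w import *
p,R=pose()
```

```text
t 33.05 tcp [ 0.478  -0.3669  0.0159] H 42.45 z [ 3.e-03  2.e-04 -1.e+00] q6 -0.8 F [-0.75  0.58  5.78] gap 0.633
```

Request:
servo_tool(
  increments=[
    {"travel":[0,0,-10],"yaw":0,"hand":1},
    {"travel":[0,0,-20],"yaw":0,"hand":1},
    {"travel":[0,0,-30],"yaw":0,"hand":1},
    {"travel":[0,0,-35],"yaw":0,"hand":1},
    {"travel":[0,0,-35],"yaw":0,"hand":1},
    {"travel":[0,0,-35],"yaw":-3,"hand":1},
    {"travel":[0,0,-30],"yaw":-6,"hand":1},
    {"travel":[0,0,-15],"yaw":-8.5,"hand":1},
    {"travel":[0,0,-5],"yaw":-8.5,"hand":1},
    {"travel":[0,0,0],"yaw":-8,"hand":1},
    {"travel":[0,0,0],"yaw":-6,"hand":1},
    {"travel":[0,0,0],"yaw":-2.7,"hand":1},
    {"travel":[10,-3,0],"yaw":0,"hand":1},
    {"travel":[22,-8,0],"yaw":0,"hand":1},
    {"travel":[32,-11,0],"yaw":0,"hand":1},
    {"travel":[36,-12,0],"yaw":0,"hand":1},
    {"travel":[36,-12,0],"yaw":0,"hand":1},
    {"travel":[36,-12,0],"yaw":0,"hand":1},
    {"travel":[36,-12,0],"yaw":0,"hand":1},
    {"travel":[32,-11,0],"yaw":0,"hand":1},
  ],
)

```text
t: 35.05
tcp_pos: [0.415, -0.1181, 0.2297]
tool_rot: [0.737, 0.676, 0.001, -0.001]
force: [0.1, 0.3, -3.0]
finger_gap: 0.633
```

Request:
servo_tool(
  increments=[
    {"travel":[26,-9,0],"yaw":0,"hand":1},
    {"travel":[14,-4,0],"yaw":0,"hand":1},
    {"travel":[5,-1.4,0],"yaw":0,"hand":1},
    {"travel":[0,0,0],"yaw":0,"hand":1},
    {"travel":[0,0,0],"yaw":0,"hand":1},
  ],
)

```text
t: 35.55
tcp_pos: [0.4072, -0.0758, 0.2299]
tool_rot: [0.737, 0.676, 0.001, 0.001]
force: [0.1, -0.1, -3.1]
finger_gap: 0.64
```

Run:
```python
from w import *
p,R=pose(); s=snap("wrist","w10")
```

```text
t 35.55 tcp [ 0.4072 -0.0758  0.2299] H 85.11 z [ 3.2e-03  3.0e-04 -1.0e+00] q6 -21.3 F [ 0.06 -0.12 -3.11] gap 0.64
```

View pics/w10.png

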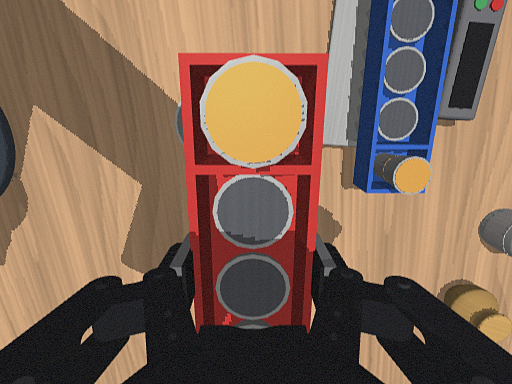

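Red is held square, its far end at (179–328, 53). The blue tray is at right with its tumbler end around (390,192) and the divider around row 148. Measuring both in this picture.

Run:
```python
from w import *
s=load("w10"); im=s["im"]; cv2.imwrite("pics/w10c.png",cv2.resize(im[0:210,330:460],None,fx=2.85,fy=2.85,interpolation=cv2.INTER_NEAREST))
b=im[...,0].astype(int)
for v in (20,60,100,125,160,180): print(v,[ (u,int(b[v,u]),int(im[v,u,2])) for u in range(354,372)],"|",[(u,int(b[v,u])) for u in range(424,452,1)])
for u in (385,400,420): print(u,[(v,int(b[v,u])) for v in list(range(140,154))+list(range(184,200))])
```

```text
20 [(354, 178, 179), (355, 184, 185), (356, 105, 105), (357, 86, 89), (358, 86, 85), (359, 89, 90), (360, 92, 94), (361, 84, 84), (362, 90, 91), (363, 90, 89), (364, 92, 90), (365, 94, 92), (366, 92, 93), (367, 92, 93), (368, 87, 93), (369, 80, 41), (370, 81, 22), (371, 80, 28)] | [(424, 94), (425, 98), (426, 96), (427, 94), (428, 92), (429, 94), (430, 89), (431, 154), (432, 193), (433, 111), (434, 72), (435, 78), (436, 80), (437, 78), (438, 85), (439, 81), (440, 80), (441, 82), (442, 81), (443, 84), (444, 81), (445, 79), (446, 84), (447, 75), (448, 72), (449, 90), (450, 218), (451, 201)]
60 [(354, 94, 90), (355, 93, 94), (356, 94, 94), (357, 93, 91), (358, 90, 93), (359, 94, 91), (360, 86, 84), (361, 96, 96), (362, 94, 94), (363, 93, 92), (364, 79, 88), (365, 78, 29), (366, 81, 23), (367, 80, 23), (368, 83, 30), (369, 77, 12), (370, 88, 34), (371, 79, 26)] | [(424, 186), (425, 122), (426, 70), (427, 73), (428, 84), (429, 80), (430, 81), (431, 85), (432, 83), (433, 80), (434, 79), (435, 85), (436, 81), (437, 81), (438, 80), (439, 83), (440, 82), (441, 74), (442, 63), (443, 200), (444
[... 2878 characters left out ...]
0, 202), (141, 167), (142, 77), (143, 78), (144, 142), (145, 192), (146, 205), (147, 207), (148, 196), (149, 154), (150, 116), (151, 118), (152, 113), (153, 174), (184, 87), (185, 86), (186, 83), (187, 79), (188, 76), (189, 80), (190, 145), (191, 169), (192, 173), (193, 151), (194, 104), (195, 111), (196, 109), (197, 112), (198, 111), (199, 112)]
420 [(140, 82), (141, 78), (142, 77), (143, 85), (144, 123), (145, 182), (146, 207), (147, 207), (148, 193), (149, 132), (150, 71), (151, 81), (152, 80), (153, 82), (184, 85), (185, 81), (186, 83), (187, 81), (188, 77), (189, 102), (190, 156), (191, 191), (192, 188), (193, 155), (194, 112), (195, 121), (196, 121), (197, 120), (198, 123), (199, 122)]
```

View pics/w10c.png

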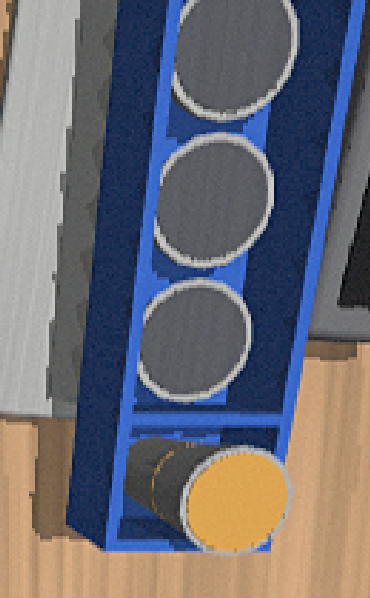

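Run:
```python
from w import *
p,Rt=pose(); s=load("w10"); im=s["im"].astype(int); b=(im[...,0]>150)&(im[...,2]<110)
Z=.111
L=[];Rr=[]
for v in range(20,185):
    u=np.nonzero(b[v,360:455])[0]+360
    if len(u)<4: continue
    # leftmost run / rightmost run
    L.append(cast(s,u[0]-.5,v,Z)[:2]*1000)
    if v<140: Rr.append(cast(s,u[-1]+.5,v,Z)[:2]*1000)
def fit(P):
    P=np.array(P,np.float32); vx,vy,x,y=cv2.fitLine(P,cv2.DIST_HUBER,0,.01,.01).ravel()
    if vy<0: vx,vy=-vx,-vy
    return np.array([x,y]),np.array([vx,vy]),np.degrees(np.arctan2(vy,vx))
l=fit(L);r=fit(Rr);print(l[2],r[2]); h=np.radians((l[2]+r[2])/2); a=np.array([np.cos(h),np.sin(h)]);n=np.array([a[1],-a[0]])
print("width",n@(r[0]-l[0])); mid=n@(l[0]+r[0])/2
e=np.median([cast(s,u,193.2,Z)[:2]*1000@a for u in (385,400,420)])
d0=np.median([cast(s,u,143.8,Z)[:2]*1000@a for u in (385,400,420)]); d1=np.median([cast(s,u,149,Z)[:2]*1000@a for u in (385,400,420)])
print("d0-e (46?)",d0-e,d1-e)
for nm,ax in (("end",e+90),("div",(d0+d1)/2+46)):
    c=a*ax+n*mid; print(nm,"blue ctr",c,"rel white",(c-[555.5,44.2])@a,(c-[555.5,44.2])@n)
c=a*(.5*(e+90)+.5*((d0+d1)/2+46))+n*mid
T=c+46*a; print("red target",T)
tx=Rt[:2,0];ty=Rt[:2,1]
for z in (.255,.258):
    q=[cast(s,u,53,z)[:2]*1000 for u in(179,328)]; m=np.mean(q,0); print("width",np.linalg.norm(q[0]-q[1]))
    hc=m-90*tx; print("held ctr",hc,"in tool",(hc-p[:2]*1000)@tx,(hc-p[:2]*1000)@ty,"travel",(T-hc)@tx,(T-hc)@ty)
```

```text
t 35.6 tcp [ 0.4072 -0.076   0.2298] H 85.08 z [ 2.9e-03  5.0e-04 -1.0e+00] q6 -21.3 F [ 0.37  0.2  -3.91] gap 0.636
85.014755 85.09039
width 55.923794
d0-e (46?) 46.942529832361636 42.21355500563876
end blue ctr [550.52821364  -1.33827311] rel white -45.79738282701864 -1.0259699944585923
div blue ctr [550.57806493  -0.76238435] rel white -45.21934043270978 -1.025969994458575
red target [554.52025206  44.77828455]
width 56.191790639610744
held ctr [406.75198446 -73.81946198] in tool 2.1200735026807727 -0.5858433152162089 travel 130.84400115039804 137.04194935737468
width 54.756287718540214
held ctr [406.68287125 -74.37604595] in tool 1.5596114740526403 -0.6069244920525174 travel 131.40446317902618 137.063030534211
```

The blue tray is confirmed at -45.5 mm along and -1.0 mm sideways on the white one. Red needs to travel (131, 137) mm. Moving over and descending to about 7 mm above the rim.

Request:
servo_tool(
  increments=[
    {"travel":[8,8,0],"yaw":0,"hand":1},
    {"travel":[16,17,0],"yaw":0,"hand":1},
    {"travel":[22,23,0],"yaw":0,"hand":1},
    {"travel":[25,26,0],"yaw":0,"hand":1},
    {"travel":[25,26,0],"yaw":0,"hand":1},
    {"travel":[20,21,0],"yaw":0,"hand":1},
    {"travel":[11,12,0],"yaw":0,"hand":1},
    {"travel":[4,4,0],"yaw":0,"hand":1},
    {"travel":[0,0,8],"yaw":0,"hand":1},
    {"travel":[0,0,16],"yaw":0,"hand":1},
    {"travel":[0,0,22],"yaw":0,"hand":1},
    {"travel":[0,0,22],"yaw":0,"hand":1},
    {"travel":[0,0,14],"yaw":0,"hand":1},
    {"travel":[0,0,8],"yaw":0,"hand":1},
    {"travel":[0,0,5],"yaw":0,"hand":1},
    {"travel":[0,0,0],"yaw":0,"hand":1},
    {"travel":[0,0,0],"yaw":0,"hand":1},
  ],
)

```text
t: 37.3
tcp_pos: [0.5545, 0.044, 0.1356]
tool_rot: [0.737, 0.676, 0.002, 0.001]
force: [-0.2, -0.1, -3.0]
finger_gap: 0.636
```

Run:
```python
from w import *
p,R=pose(); hc=p*1000+1.85*R[:,0]-.6*R[:,1]
print("ctr",hc.round(1),"residual",(R.T@(np.array([554.5,44.8,p[2]*1000])-hc)).round(1))
s=snap("wrist","w11"); snap("scene","scene2")
```

```text
t 37.3 tcp [0.5545 0.044  0.1356] H 85.12 z [ 0.0029  0.0013 -1.    ] q6 -2.2 F [-0.24 -0.1  -2.97] gap 0.636
ctr [554.   45.9 135.6] residual [-1.1  0.6  0. ]
```

View pics/w11.png

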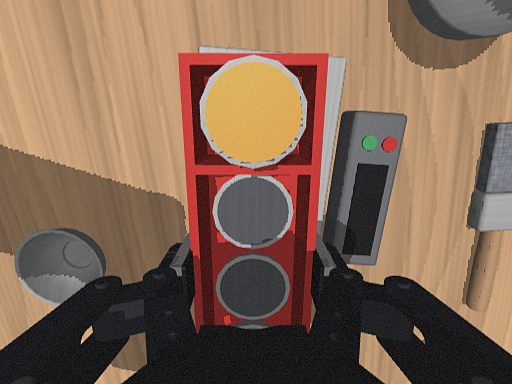

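Residual is only about 1 mm. Correcting that and lowering.

Request:
servo_tool(
  increments=[
    {"travel":[-1.1,0.6,0],"yaw":0,"hand":1},
    {"travel":[0,0,2],"yaw":0,"hand":1},
    {"travel":[0,0,2],"yaw":0,"hand":1},
    {"travel":[0,0,2],"yaw":0,"hand":1},
    {"travel":[0,0,2],"yaw":0,"hand":1},
    {"travel":[0,0,2],"yaw":0,"hand":1},
    {"travel":[0,0,1],"yaw":0,"hand":1},
    {"travel":[0,0,1],"yaw":0,"hand":1},
    {"travel":[0,0,0],"yaw":0,"hand":1},
    {"travel":[0,0,0],"yaw":0,"hand":1},
  ],
)

```text
t: 38.4
tcp_pos: [0.5546, 0.0432, 0.1231]
tool_rot: [0.736, 0.676, 0.001, 0.0]
force: [-0.0, -0.7, -2.9]
finger_gap: 0.636
```

Run:
```python
from w import *
p,R=pose()
```

```text
t 38.4 tcp [0.5546 0.0432 0.1231] H 85.14 z [ 0.0018  0.0015 -1.    ] q6 -2.3 F [-0.05 -0.75 -2.86] gap 0.636
```

Request:
servo_tool(
  increments=[
    {"travel":[0,0,1],"yaw":0,"hand":1},
    {"travel":[0,0,0.8],"yaw":0,"hand":1},
    {"travel":[0,0,0.7],"yaw":0,"hand":1},
    {"travel":[0,0,0],"yaw":0,"hand":1},
  ],
)

```text
t: 38.8
tcp_pos: [0.5547, 0.0432, 0.1219]
tool_rot: [0.736, 0.677, 0.001, 0.0]
force: [-2.2, -0.3, 5.6]
finger_gap: 0.634
```

Run:
```python
from w import *
p,R=pose()
```

```text
t 38.8 tcp [0.5547 0.0432 0.1219] H 85.14 z [ 0.0024  0.0013 -1.    ] q6 -2.3 F [-2.17 -0.32  5.59] gap 0.634
```

Contact came exactly at the expected seated height of 0.1219. Releasing, rising, and stepping back for a look.

Request:
servo_tool(
  increments=[
    {"travel":[0,0,0],"yaw":0,"hand":0.3},
    {"travel":[0,0,0],"yaw":0,"hand":0},
    {"travel":[0,0,0],"yaw":0,"hand":0},
    {"travel":[0,0,-25],"yaw":0,"hand":0},
    {"travel":[0,0,-40],"yaw":0,"hand":0},
    {"travel":[0,0,-45],"yaw":0,"hand":0},
    {"travel":[-20,0,-25],"yaw":0,"hand":0},
    {"travel":[-45,0,0],"yaw":0,"hand":0},
    {"travel":[-45,0,0],"yaw":0,"hand":0},
    {"travel":[-45,0,0],"yaw":0,"hand":0},
    {"travel":[-20,0,0],"yaw":0,"hand":0},
    {"travel":[0,0,0],"yaw":0,"hand":0},
    {"travel":[0,0,0],"yaw":0,"hand":0},
  ],
)

```text
t: 40.1
tcp_pos: [0.5393, -0.1314, 0.2551]
tool_rot: [0.737, 0.676, 0.001, -0.0]
force: [-0.3, 0.5, -0.1]
finger_gap: 1.003
```

Run:
```python
from w import *
p,R=pose(); s=snap("wrist","w12"); s2=snap("scene","scene3")
cv2.imwrite("pics/scene3c.png",cv2.resize(s2["im"][120:290,180:380],None,fx=4,fy=3.5,interpolation=cv2.INTER_NEAREST))
b,g,r=[s["im"][...,i].astype(int) for i in range(3)]
m0=(r>g+60)&(r>b+60)&(g<70)
for i,st,c,m in comps(m0,300): print("red",st,c.round(1),np.round(rect(s,m,.149),1))
for i,st,c,m in comps(masks(s["im"])["blue"],100): print("blue",st,np.round(rect(s,m,.111),1))
```

```text
t 40.1 tcp [ 0.5393 -0.1314  0.2551] H 85.06 z [ 0.0014  0.0023 -1.    ] q6 -20.4 F [-0.26  0.46 -0.11] gap 1.003
red [ 217    0   73   94 2734] [253.3  51.1] [549.3 -11.8  67.   55.9  85.1]
red [ 412  190   43   40 1311] [432.8 209.6] [ 704.  -161.5   38.7   38.2  175. ]
blue [ 224   96   59   49 1402] [544.7 -68.   56.1  45.5 175.1]
```

View pics/w12.png

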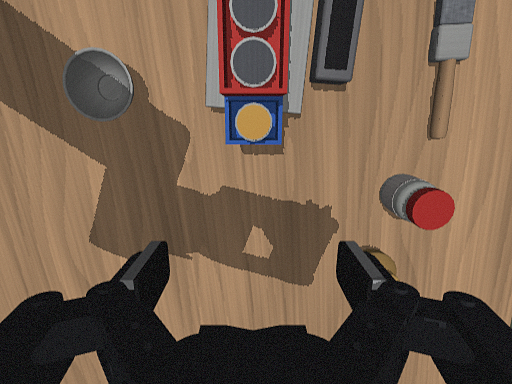

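View pics/scene3c.png

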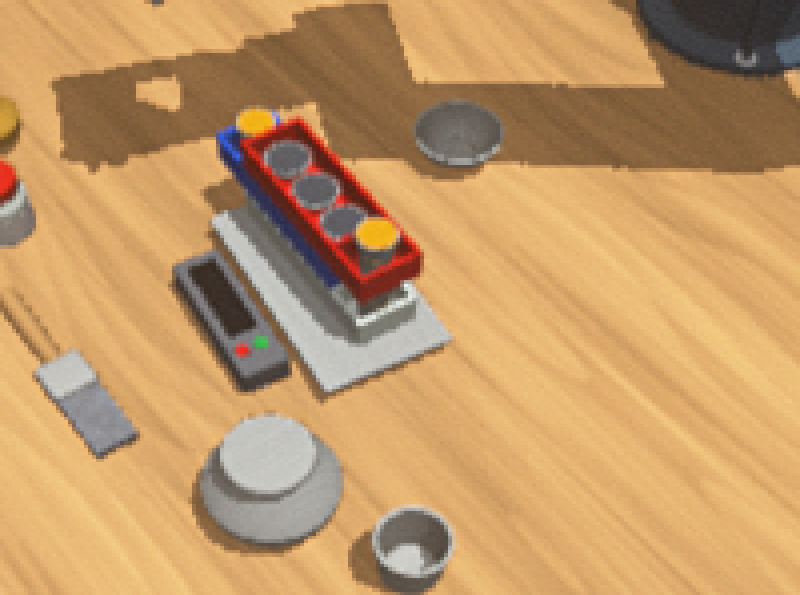

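The stack looks right. The red rim is 55.9 mm wide at z = 0.149, and the red and blue ends are 45.6 mm apart with 0.3 mm sideways. The arm is clear, so I'm handing in.

Run:
```python
from w import *
pose(); print(manip.sign_off())
```

```text
t 40.2 tcp [ 0.5394 -0.1303  0.2551] H 85.19 z [ 0.0013  0.0022 -1.    ] q6 -20.5 F [-0.5  -0.48  0.1 ] gap 1.002
the job is handed in; nothing more can be done
None
```

I stacked the blue tray on the white one and the red on the blue, each turned end for end and lowered until it touched at the expected height. I then backed the arm clear and handed in at 40.2 s. The hand-in gives no verdict, so these results are from my own last checks.

| Check | Blue on white | Red on blue |
|---|---|---|
| Along (target 46 ± 10 mm towards the -x end) | about 45.5 mm | about 45.6 mm |
| Sideways (limit 6 mm) | about 1.0 mm | about 0.3 mm |
| Rim width cast at the seated height (56 mm expected) | 55.9 mm | 55.9 mm |
| Tool height at contact, actual / expected | 0.0835 / 0.0834 m | 0.1219 / 0.1219 m |

**Not measured:** I didn't re-measure the white tray or the bystanders at the end. The last wrist and scene pictures show nothing knocked over or obviously displaced.

**What went wrong on the way:**
- **Refused call:** the first move was refused because a key was missing.
- **Joint limit:** the first approach to the blue tray hit joint 6's limit. That left a 1.5° tool tilt, which I removed before grasping.
- **Skewed grip:** my first lift of the blue tray held it skewed by about 6°. I set it back down in place and regrasped it square.

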